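Clamp an ochre lump and pin the clamp shut

ROBOT

A 6-joint arm with a two-finger parallel gripper is mounted at the origin on the work surface; the furniture and walls round the work are solid. World frame = base frame: x ahead of the robot, y to its left, z up, the work surface at z = 0. Lengths are in m, angles in rad, forces in N, time in s.
With the tool pointing down it reaches from about 0.25 to 0.775 m from the base axis. Payload 4 kg.
Tool frame: the origin (TCP) lies midway between the tips of the shut fingers; the grasp point (between the pads) lies 19 mm behind it; z points along the fingers, y is the direction in which the jaws open and shut (so a half turn about z gives the same grasp; the last joint's range is limited). The gripper opens to 94 mm and grips with 3 to 60 N. Pads are 16 mm wide; open, the fingers measure 119 mm over their backs; the gripper's body (75 mm by 177 mm) begins 78 mm behind the grasp point.
Start: joints at [-1.279, 0.087, 1.371, -0, 1.684, -0.103], TCP at [0.212, -0.508, 0.206] pointing down, gripper open.
Joint ranges: [-3.1, 3.1], [-0.76, 2.03], [0.27, 2.55], [-1.08, 4.22], [0.17, 2.65], [-2.57, 2.57]. Speed limits (rad/s): [2.79, 2.79, 3.14, 3.14, 3.14, 3.14].

INTERFACE

Orientations are given as [roll, pitch, yaw] about the fixed x, y, z axes, in that order (R = Rz(yaw) Ry(pitch) Rx(roll)).
In Python, from bench import robot gives the robot as it stands.
- The arm moves only by the tool drive_tool, never from a script. Its argument "series" is a list that holds one entry, the list of rows, each a list of 7 numbers: the turn, a rotation vector about the tool's x, y, z in rad, then the shift along the tool's x, y, z in cm, then the opening in per cent of the stroke, from 0 (shut) to 100 (fully open). In form: [[[rx, ry, rz, tx, ty, tz, fingers], ...]]. A call has 1 to 20 rows; each row is the pose to reach, as a shift and turn from the pose measured when the call began, along the tool's axes at that moment; what a row does not reach only later rows make up. A row lasts 1/10 s, in which the tool goes at most 50 mm and 8.59 degrees, less where a joint would pass 70% of its speed; a pose out of reach is approached as far as the arm can. A call with a gripper value outside its range is refused whole. The fingers move at their own pace and stop on an object; the grip force is fixed at half the most. Time passes only in rows, so rows that repeat a pose let the fingers close. It gives the time, the measured TCP pose, the force and the opening at its end, in the units of the state.
- robot.get_obs(): the state, without advancing time (a new reading comes with each control period).
- robot.snapshot(name): name is "scene" or "top"; returns a dict with "img" (480x640x3 uint8, blue, green, red), "depth" (480x640 float32, m along the optical axis (not along the pixel's ray), 0 where there is no reading), "vertical_fov" (degrees; the focal length in pixels is half the picture's height over the tangent of half this angle, whatever the lens; pixels are square), "cx", "cy" (the principal point, pixels), "rvec" (rotation vector, rad) and "tvec" (3), from world to camera coordinates, as OpenCV has them. Camera axes: x right, y down, z forward; pixel columns grow to the right and rows downward; lengths in m; the calibration is good to about 2 mm. A picture is of the moment at which its call begins.
- robot.close_job(): hands the job in, once; it reports no verdict.
The state is a dict: "time": time; "joint_positions": joint angles; "qvel": joint speeds; "joint_torque": joint torques, N m; "tool_pos": TCP position; "ee_rot": TCP orientation; "wrist_force": force on the tool from outside, world axes, zero at the start; "wrist_torque": the same for the moment, N m; "width": finger opening in m.
Only numpy, scipy, OpenCV 4.12 (cv2) and the standard library are available. Lean on these libraries where they do the work, as an engineer would, in place of code of your own. Each camera call takes 0.05 s, during which the arm holds its last target.

TASK

Clamp the flat yellow ochre lump that lies by itself, apart from the heap, for sampling: set it down gently in the middle of the specimen clamp's rubber bed, swing the hold-down bar fully down over it so that the lug drops into the fork, then push the orange-handled pin from the near side through fork and lug until its head seats against the fork. Let go of everything and leave the other things on the bench where they are.

Things in the scene. Friction and masses are not known exactly. Their poses are not given: they have to be found in the camera images.
- clamp: Specimen clamp bolted to the bench: blue-grey painted metal base 142 (x) x 244 (y) x 10 mm, turned up to 15 deg. Origin: centre of its underside, on the worktop; z up; -x is the side nearer the robot. Along y: fork bracket at -85, black rubber bed in the middle, hinge bracket at +85 (49 wide along x, 89 high).
- bed (a point): Middle of the rubber bed's upper face, 16 mm above the worktop, axes as the clamp's. The bed is 120 (x) x 110 (y) mm inside a 6 mm thick kerb that stands 8 mm above it.
- fork_hole (a point): Centre of the fork's hole on the front face of the near (-x) cheek, 75 mm above the worktop; clamp's axes: the pin enters along +x. Fork: two upright cheeks, each 12 mm thick (x), up to 40 wide (y), 25 apart, rear face 49 behind the front face, tops 95 above the worktop; both bored 16.4 along x.
- bar_hinge (a point): Middle of the hold-down bar's hinge axis, which lies along the clamp's x, 75 mm above the worktop. Steel bar 22 wide (x), 8 thick, centred on this axis; round lug 170 mm from the hinge, 35 across, 22 thick, bored 17.6.
- bar (a joint): Angle of the hold-down bar (rad): 0 = down and level along the clamp's -y, lug on its stop in the fork, the three holes in line; pi/2 = upright; 2.0 = leaning back over +y. Starts at 1.6 to 1.95. Stiff hinge (0.25 N m): it stays where it is left; about 3 N at the paddle swings it, e.g. pushed down from behind with closed fingers.
- paddle (a point): Middle of the upper face (the one on top when the bar is down) of the black paddle at the bar's free end, 220 mm from the hinge. Paddle: 46 long (197 to 243 from the hinge), 32 wide, 12 thick, centred on the bar.
- pad: Round rubber pad under the bar, 85 mm from the hinge, 36 mm across, 8 thick, on a light spring (0.9 N at first, 150 N/m, 12 mm travel). With the bar down it is over the middle of the bed, its free face 33 mm above the bed. Its origin lies on the hinge axis, axes as the bar's (-y along the bar, z out of its upper face).
- lump: Flat ochre lump: yellow-brown stone, 56 (x) x 80 (y) x 39 mm, 0.2 to 0.33 kg, lying flat by itself (the heap of other yellow stones farther back is not meant). Origin: centre of its underside, z up. Grasp across its x.
- pin: Headed pin with squared orange handle, 107 mm long, 0.09 kg, lying level, axis 14 mm up. Origin: on the axis in the head's seating face; +x along the shaft to the nose. Steel shaft 14 across, 66 long, the last 12 tapering to 6.6; steel collar 28 across (x 0 to -5); handle 28 x 28 (x -5 to -41), a wire loop behind. Grasp across the handle (y).
- mug: Bystander: white mug with coloured spots, 88 across, 88 tall (mm); origin at the centre of its underside. Leave it alone.
- lens: Bystander: black hand lens lying flat, 146 long, 62 across the glass (mm); origin at the centre of its underside. Leave it alone.
- film_can_3: Bystander: black film canister with grey cap, 34 across, 51 tall (mm); origin at the centre of its underside. Leave it alone.
- marker: Bystander: white felt pen with black cap, 135 long (mm); origin at the centre of its underside. Leave it alone.
- ochre_lump_6: Bystander: rounded reddish-brown stone, 74x61x61 (mm); origin at the centre of its underside. Leave it alone.
Things that resemble listed ones, but are neither listed nor needed, are in the scene too. What is meant by the lump is not green, red or white, and is the smaller of those in its own colour.

How it is judged:
By the outcome, as a careful person would: the job done as asked, in the order asked, and still so for the second after the job is handed in, with the robot touching nothing.
It also fails if it takes over 72 s, if anything falls off the work surface, if the arm or the gripper's body presses on something with over 40 N, if the wrist force passes 120 N, or if a joint passes its speed limit or range.

## Working session

There is one attempt and no reset: what is moved stays moved. The work goes in short steps, Python scripts to look and compute and a tool call to move; the robot and the scene stay as the last step left them, time stands still between calls to the robot, and variables do not carry over. Pictures are saved under pics/ and viewed, and the job is handed in when it is done.

Besides the shell and the picture viewer there is one more tool, called after "Emit:" as a command line: name --argument value ..., lists and objects as JSON in quotes. drive_tool: Moves the arm, as the interface text tells. Its arguments: {"type":"object","properties":{"series":{"type":"array","items":{"type":"array","items":{"type":"array","items":{"type":"number"}}}}},"required":["series"]}

```bash
mkdir -p pics; ls
cat > h.py <<'E'
import numpy as np, cv2
from bench import robot
from scipy.spatial.transform import Rotation as Rn
def snap(n,f=None):
    s=robot.snapshot(n)
    if f: cv2.imwrite('pics/'+f,s['img'])
    s['f']=240/np.tan(np.radians(s['vertical_fov'])/2)
    s['R']=cv2.Rodrigues(np.array(s['rvec'],float))[0]; s['t']=np.array(s['tvec'],float).ravel()
    return s
def cloud(s):
    v,u=np.mgrid[0:480,0:640]; d=s['depth']
    c=np.stack([(u-s['cx'])/s['f']*d,(v-s['cy'])/s['f']*d,d],-1)
    w=(c-s['t'])@s['R']; w[d==0]=np.nan
    return w
def plane(s,u,v,z):
    r=s['R'].T@np.array([(u-s['cx'])/s['f'],(v-s['cy'])/s['f'],1]); o=-s['R'].T@s['t']
    return o+r*(z-o[2])/r[2]
def proj(s,p):
    c=s['R']@np.array(p,float)+s['t']; return [s['cx']+s['f']*c[0]/c[2], s['cy']+s['f']*c[1]/c[2]]
E
python3 - <<'E'
from h import *
import pickle
print(robot.get_obs())
for n in ['scene','top']:
    s=snap(n,n+'0.png'); pickle.dump(s,open(n+'0.pkl','wb')); print(n,s['f'],s['cx'],s['cy'],-s['R'].T@s['t'],(s['depth']==0).mean())
E
```

```text
pics
{'time': 0.0, 'joint_positions': array([-1.27912398e+00,  8.79454220e-02,  1.37224226e+00,  3.41923282e-05,
        1.68359692e+00, -1.03063946e-01]), 'qvel': array([ 0.00111634,  0.00145169,  0.00119351,  0.00051419,  0.00021481,
       -0.00306954]), 'joint_torque': array([ 1.99817063e-03, -3.40173769e+01, -3.02427542e+01,  7.19136279e-02,
        3.30451224e-02, -1.67258163e-04]), 'tool_pos': array([ 0.21137777, -0.50716737,  0.20431551]), 'ee_rot': array([-3.13941584e+00, -2.59313514e-04,  3.94739818e-01]), 'wrist_force': array([ 0.99467005, -0.53976519, -0.04367175]), 'wrist_torque': array([-0.01398814,  0.01942509, -0.04704127]), 'width': 0.09411939671296585}
scene 531.8911161857851 318.7734566655768 244.6529744098925 [-0.12139078  0.9356881   0.53383688] 0.027158203125
top 509.9587651824517 324.4439204208758 245.5394038144258 [0.26577506 0.07146398 1.18771569] 0.004169921875
```

View pics/top0.png

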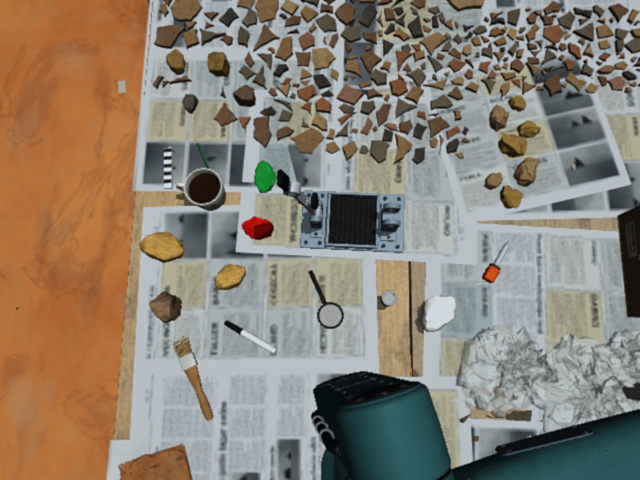

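View pics/scene0.png

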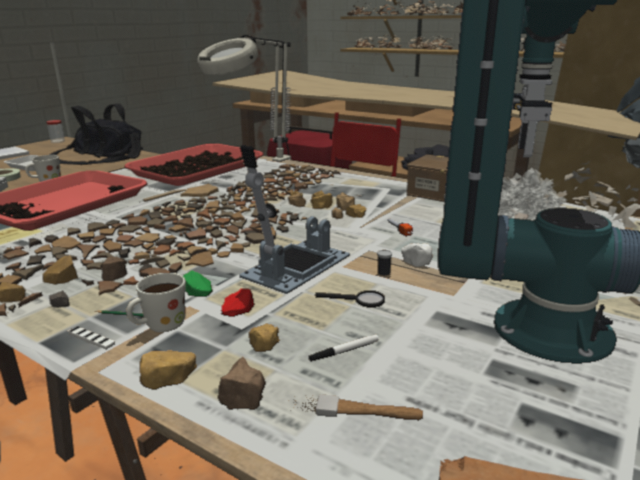

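The top view shows the clamp at (352,221), with its fork on the right at (392,218) and the bar leaning left. The smaller yellow lump is at (230,276), with a larger decoy at (161,246). The pin is at (495,262), nose pointing up the image.

Run:
```python
from h import *
import pickle
s=pickle.load(open('top0.pkl','rb')); w=cloud(s); img=s['img']
hsv=cv2.cvtColor(img,cv2.COLOR_BGR2HSV)
# lump
def box(m,roi,name):
    u0,v0,u1,v1=roi; k=np.zeros(m.shape,np.uint8); k[v0:v1,u0:u1]=m[v0:v1,u0:u1]
    n,l,st,c=cv2.connectedComponentsWithStats(k); i=1+np.argmax(st[1:,4]); k=l==i
    P=w[k]; P=P[~np.isnan(P[:,0])]
    print(name,st[i],'zmax',np.percentile(P[:,2],[5,50,95,99]))
    return k,P
Z=w[:,:,2]
k,P=box((Z>0.008).astype(np.uint8),(205,255,255,300),'lump')
print(P.mean(0)); r=cv2.minAreaRect((P[:,:2]*1000).astype(np.float32)); print(r)
k,P=box(((hsv[...,0]<14)&(hsv[...,1]>170)&(hsv[...,2]>120)).astype(np.uint8),(475,235,520,290),'orange')
print(P.mean(0)); print(cv2.minAreaRect((P[:,:2]*1000).astype(np.float32)))
k,P=box((Z>0.006).astype(np.uint8),(470,230,525,290),'pin')
print(P.mean(0)); print(cv2.minAreaRect((P[:,:2]*1000).astype(np.float32)))
for n,roi in [('clamp',(300,180,410,260))]:
    k=np.zeros(Z.shape,bool); k[roi[1]:roi[3],roi[0]:roi[2]]=True
    P=w[k&(Z>0.004)&(Z<0.03)]; print(n,cv2.minAreaRect((P[:,:2]*1000).astype(np.float32)),len(P))
    P=w[k&(Z>0.085)&(Z<0.1)]; print(P.mean(0),len(P))
def crop(roi,f,k):
    u0,v0,u1,v1=roi; cv2.imwrite('pics/'+f,cv2.resize(img[v0:v1,u0:u1],None,fx=k,fy=k,interpolation=cv2.INTER_CUBIC))
crop((270,150,420,260),'clamp0.png',5); crop((470,230,530,290),'pin0.png',9)
crop((200,250,260,300),'lump0.png',9)
s2=pickle.load(open('scene0.pkl','rb'));img=s2['img'];crop((225,130,375,300),'sc0.png',3.5)
```

```text
lump [215 264  31  26 581] zmax [0.01344013 0.02525513 0.0356609  0.03751299]
[0.41840872 0.31845168 0.02477782]
((417.8232421875, 318.63592529296875), (56.243465423583984, 67.21453094482422), 72.45852661132812)
orange [485 266  14  16 148] zmax [0.02271285 0.02630197 0.02979504 0.03157704]
[ 0.43211402 -0.28238463  0.02639357]
((432.7155456542969, -282.2185363769531), (24.39842414855957, 34.02110290527344), 56.410972595214844)
pin [482 241  28  44 417] zmax [0.01164939 0.02199253 0.02901101 0.03037399]
[ 0.45034179 -0.29231325  0.02132821]
((457.6766052246094, -299.2707214355469), (28.29998779296875, 115.72901916503906), 55.56040573120117)
clamp ((562.5870971679688, 28.360252380371094), (193.6491241455078, 261.77557373046875), 0.5324934720993042) 5019
[0.55331768 0.0011998  0.09020618] 223
```

View pics/clamp0.png

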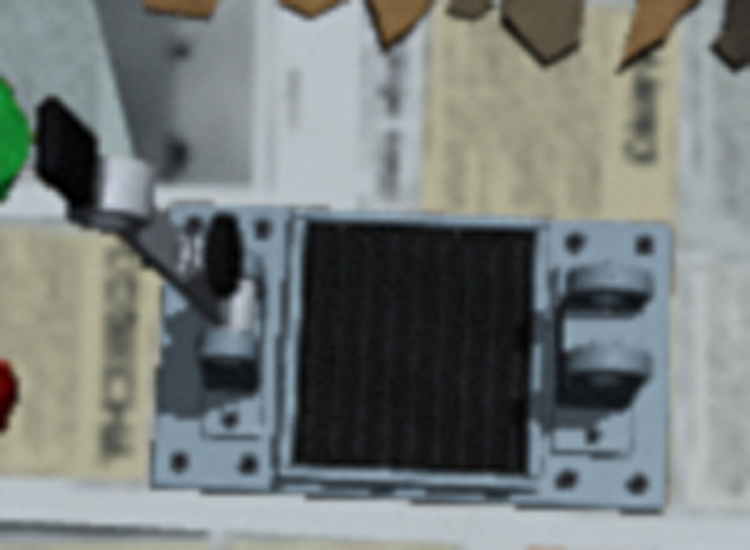

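View pics/pin0.png

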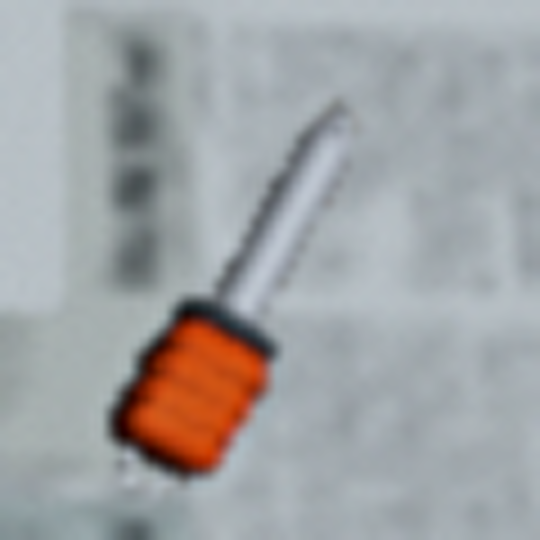

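View pics/lump0.png

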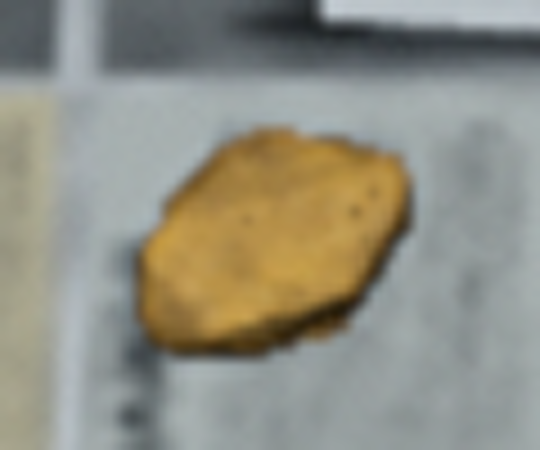

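View pics/sc0.png

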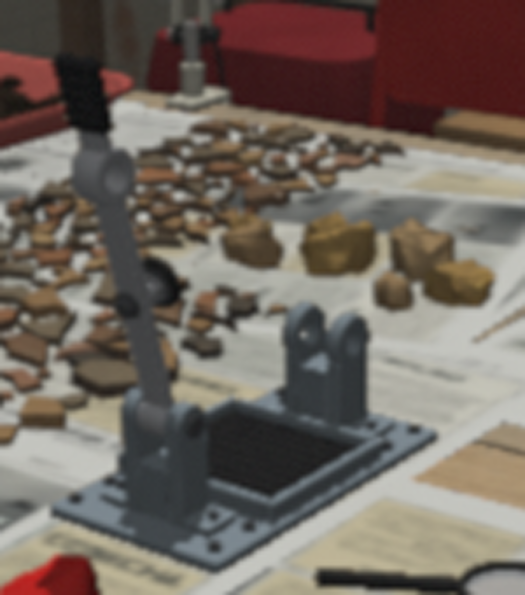

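Run:
```python
from h import *
import pickle
s=pickle.load(open('top0.pkl','rb')); w=cloud(s); img=s['img']
hsv=cv2.cvtColor(img,cv2.COLOR_BGR2HSV)
C=[plane(s,270+u/5,150+v/5,0.010)[:2] for u,v in [(150,486),(662,510),(672,225),(170,203)]]
C=np.array(C)*1000; print(C.round(1), C.mean(0), 'yaw near', np.degrees(np.arctan2(*(C[0]-C[1])[::-1])),'far',np.degrees(np.arctan2(*(C[3]-C[2])[::-1])),[np.linalg.norm(C[i]-C[(i+1)%4]).round(1) for i in range(4)])
# bed mask dark
m=((hsv[...,2]<60)).astype(np.uint8); k=np.zeros_like(m); k[190:250,325:380]=m[190:250,325:380]
n,l,st,c=cv2.connectedComponentsWithStats(k); i=1+np.argmax(st[1:,4]); pts=np.argwhere(l==i)[:,::-1]
Q=np.array([plane(s,u,v,0.016)[:2] for u,v in pts],np.float32)*1000; print('bed',cv2.minAreaRect(Q),Q.mean(0))
# lump
for roi in [(205,255,255,300),(135,225,190,265)]:
    m=((hsv[...,0]>12)&(hsv[...,0]<26)&(hsv[...,1]>110)).astype(np.uint8); k=np.zeros_like(m); k[roi[1]:roi[3],roi[0]:roi[2]]=m[roi[1]:roi[3],roi[0]:roi[2]]
    n,l,st,c=cv2.connectedComponentsWithStats(k); i=1+np.argmax(st[1:,4]); print(st[i])
    pts=np.argwhere(l==i)[:,::-1]
    Q=np.array([plane(s,u,v,0.018)[:2] for u,v in pts],np.float32)*1000
    print(cv2.minAreaRect(Q),Q.mean(0)); cc=np.cov(Q.T); e,V=np.linalg.eigh(cc); print(2*np.sqrt(e),np.degrees(np.arctan2(V[1],V[0])))
    h=cv2.convexHull(Q)[:,0]
    for a in range(0,180,15):
        p=h@np.array([np.cos(np.radians(a)),np.sin(np.radians(a))]); print(a,round(float(np.ptp(p)),1),end='; ')
    print()
# fork cheeks: points high z
Z=w[...,2]
for zr in [(0.08,0.1)]:
    k=np.zeros(Z.shape,bool);k[195:245,375:405]=1;k&=(Z>zr[0])
    n,l,st,c=cv2.connectedComponentsWithStats(k.astype(np.uint8))
    for i in range(1,n):
        P=w[l==i]
        if len(P)>8: print('cheek',len(P),P.mean(0),P.min(0),P.max(0))
# bar
k=np.zeros(Z.shape,bool);k[160:235,270:330]=1;k&=(Z>0.1)
P=w[k]; print(len(P)); 
for z in np.arange(.1,.32,.02):
    q=P[(P[:,2]>=z)&(P[:,2]<z+.02)]
    if len(q): print(round(z,2),len(q),q.mean(0).round(3),q.min(0).round(3),q.max(0).round(3))
```

```text
[[491.7 157.6]
 [482.5 -82.6]
 [621.2 -89.6]
 [630.5 151.1]] [556.47041226  34.11994557] yaw near 87.80908334181447 far 87.78370558871305 [np.float64(240.4), np.float64(138.8), np.float64(240.9), np.float64(138.9)]
bed ((560.0874633789062, 33.66944122314453), (109.01014709472656, 117.73088836669922), 87.73384857177734) [559.5331    34.130383]
[216 265  29  24 537]
((419.5555114746094, 318.0593566894531), (53.736793518066406, 65.06657409667969), 0.6379939317703247) [419.02472 319.02417]
[25.71303687 36.51941489] [-148.77710839  121.22289161]
0 54.1; 15 53.2; 30 54.2; 45 52.6; 60 54.3; 75 61.4; 90 65.0; 105 71.5; 120 75.1; 135 74.8; 150 70.9; 165 62.4; 
[140 233  44  29 924]
((487.76861572265625, 483.5455627441406), (67.09793853759766, 103.38713836669922), 0.5008251667022705) [488.98972 482.44998]
[32.3090971  52.20934568] [169.12362824  79.12362824]
0 67.2; 15 71.4; 30 85.1; 45 94.7; 60 102.6; 75 105.4; 90 103.6; 105 98.7; 120 90.9; 135 78.8; 150 69.5; 165 67.3; 
cheek 98 [ 0.5725148  -0.05009373  0.08892005] [ 0.5665256  -0.06966851  0.08004747] [ 0.57968321 -0.03172596  0.09859657]

[... 174 characters left out ...]
[0.556 0.132 0.119]
0.12 22 [0.555 0.131 0.129] [0.551 0.127 0.12 ] [0.562 0.14  0.14 ]
0.14 55 [0.559 0.126 0.153] [0.545 0.111 0.144] [0.577 0.153 0.16 ]
0.16 155 [0.56  0.127 0.17 ] [0.544 0.113 0.16 ] [0.577 0.148 0.18 ]
0.18 44 [0.56  0.142 0.189] [0.552 0.119 0.181] [0.573 0.151 0.2  ]
0.2 21 [0.554 0.152 0.21 ] [0.552 0.148 0.2  ] [0.559 0.159 0.22 ]
0.22 45 [0.554 0.159 0.232] [0.552 0.143 0.223] [0.557 0.174 0.24 ]
0.24 142 [0.561 0.154 0.252] [0.551 0.143 0.241] [0.574 0.176 0.26 ]
0.26 43 [0.56  0.164 0.273] [0.547 0.161 0.26 ] [0.576 0.172 0.28 ]
0.28 76 [0.56  0.168 0.29 ] [0.547 0.163 0.28 ] [0.577 0.179 0.3  ]
0.3 118 [0.562 0.175 0.308] [0.548 0.168 0.301] [0.579 0.182 0.313]
```

```bash
cat >> h.py <<'E'
def rel(x,y,z,yaw_deg,o=None):
    o=o or robot.get_obs()
    R0=Rn.from_euler('xyz',o['ee_rot']); Rt=Rn.from_euler('xyz',[np.pi,0,np.radians(yaw_deg)])
    rv=(R0.inv()*Rt).as_rotvec(); d=R0.inv().apply(np.array([x,y,z])-o['tool_pos'])*100
    return np.round(np.r_[rv,d],3)
def st():
    o=robot.get_obs(); print('t',round(o['time'],2),'p',o['tool_pos'].round(4),'rpy',np.degrees(o['ee_rot']).round(2),'F',o['wrist_force'].round(1),'w',round(o['width'],4),'q',o['joint_positions'].round(2)); return o
E
python3 - <<'E'
from h import *
import pickle
s=pickle.load(open('top0.pkl','rb')); img=s['img']
hsv=cv2.cvtColor(img,cv2.COLOR_BGR2HSV)
m=((hsv[...,0]<14)&(hsv[...,1]>150)&(hsv[...,2]>90)).astype(np.uint8); k=np.zeros_like(m); k[235:290,475:520]=m[235:290,475:520]
pts=np.argwhere(k)[:,::-1]
Q=np.array([plane(s,u,v,0.022)[:2] for u,v in pts])*1000; print('handle',Q.mean(0),cv2.minAreaRect(Q.astype(np.float32)))
P=lambda u,v,z: plane(s,470+u/9,230+v/9,z)[:2]*1000
nose=P(340,103,.014); col=P(232,325,.02); hb=P(165,430,.02); print(nose,col,hb)
d=nose-Q.mean(0); print(np.degrees(np.arctan2(d[1],d[0])),np.linalg.norm(d))
st(); print(rel(.419,.319,.12,121)); print(rel(.419,.319,.2,121))
E
```

```text
handle [ 432.7719064 -283.1570528] ((432.8871765136719, -283.3077087402344), (25.119037628173828, 34.71855926513672), 58.799949645996094)
[ 509.13616383 -327.36206533] [ 449.74080181 -294.76374774] [ 422.54976634 -276.47539453]
-30.065282222363635 88.23595041363136
t 0.1 p [ 0.2114 -0.5072  0.2044] rpy [-1.7989e+02 -1.0000e-02  2.2620e+01] F [-0.2 -0.4 -0.1] w 0.0936 q [-1.28  0.09  1.37 -0.    1.68 -0.1 ]
[-1.0000e-03 -2.0000e-03 -1.7170e+00  5.0938e+01 -6.8269e+01  8.5850e+00]
[-1.0000e-03 -2.0000e-03 -1.7170e+00  5.0940e+01 -6.8285e+01  5.8500e-01]
```

Emit:
drive_tool --series '[[[0,0,-1.717,50.94,-68.28,0.5,100],[0,0,-1.717,50.94,-68.28,0.5,100],[0,0,-1.717,50.94,-68.28,0.5,100],[0,0,-1.717,50.94,-68.28,0.5,100],[0,0,-1.717,50.94,-68.28,0.5,100],[0,0,-1.717,50.94,-68.28,0.5,100],[0,0,-1.717,50.94,-68.28,0.5,100],[0,0,-1.717,50.94,-68.28,0.5,100],[0,0,-1.717,50.94,-68.28,0.5,100],[0,0,-1.717,50.94,-68.28,0.5,100],[0,0,-1.717,50.94,-68.28,0.5,100],[0,0,-1.717,50.94,-68.28,0.5,100],[0,0,-1.717,50.94,-68.28,0.5,100],[0,0,-1.717,50.94,-68.28,0.5,100],[0,0,-1.717,50.94,-68.28,0.5,100],[0,0,-1.717,50.94,-68.28,0.5,100],[0,0,-1.717,50.94,-68.28,4,100],[0,0,-1.717,50.94,-68.28,8,100],[0,0,-1.717,50.94,-68.28,8.6,100],[0,0,-1.717,50.94,-68.28,8.6,100]]]'

```text
time: 2.1
tool_pos: [0.4174, 0.318, 0.1178]
ee_rot: [-3.136, -0.001, 2.112]
wrist_force: [0.8, 0.3, 1.4]
width: 0.0938
```

Run:
```python
from h import *
st(); print(rel(.419,.319,.004,121))
snap('scene','s1.png');snap('top','t1.png')
```

```text
t 2.1 p [0.4174 0.318  0.1178] rpy [-1.7969e+02 -8.0000e-02  1.2101e+02] F [0.8 0.3 1.4] w 0.0938 q [0.54 0.07 1.56 0.   1.51 0.  ]
[-5.0000e-03 -1.0000e-03  0.0000e+00 -9.0000e-03  2.5000e-01  1.1382e+01]
```

View pics/s1.png

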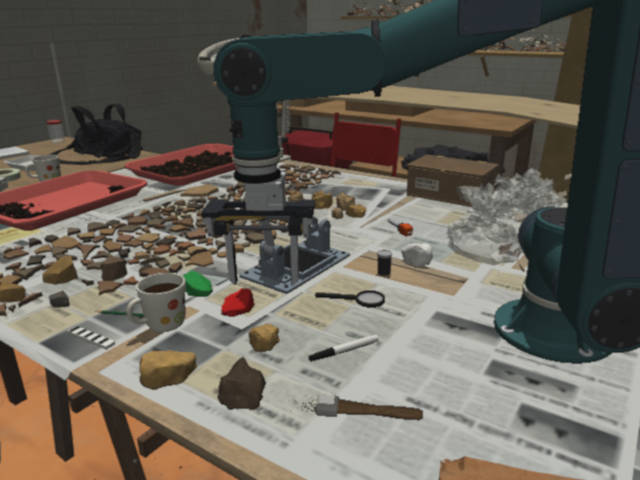

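Emit:
drive_tool --series '[[[0,0,0,0,0.2,3,100],[0,0,0,0,0.2,6,100],[0,0,0,0,0.2,8,100],[0,0,0,0,0.2,9,100],[0,0,0,0,0.2,10,100],[0,0,0,0,0.2,10.8,100],[0,0,0,0,0.2,11.3,100],[0,0,0,0,0.2,11.3,100]]]'

```text
time: 3.0
tool_pos: [0.4217, 0.32, 0.0088]
ee_rot: [3.139, -0.002, 2.111]
wrist_force: [0.6, 0.2, 0.1]
width: 0.094
```

The scene view shows the open fingers, tips at (235,283) and (295,285), above the lump at (264,338). I've descended since then, so I'll check the straddle.

Run:
```python
from h import *
st(); s=snap('scene'); cv2.imwrite('pics/s2.png',cv2.resize(s['img'][220:420,150:380],None,fx=3,fy=3))
print(rel(.419,.319,.004,121))
```

```text
t 3.0 p [0.4217 0.32   0.0088] rpy [ 1.7984e+02 -9.0000e-02  1.2093e+02] F [0.6 0.2 0.1] w 0.094 q [0.54 0.16 1.69 0.   1.29 0.  ]
[ 0.003 -0.002 -0.001  0.047 -0.311  0.516]
```

View pics/s2.png

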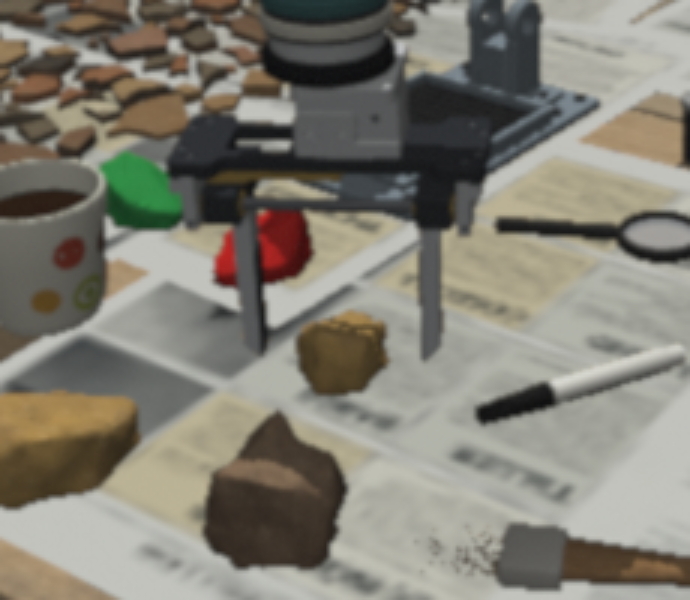

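Run:
```python
from h import *
import pickle
s=pickle.load(open('scene0.pkl','rb')); w=cloud(s)
hsv=cv2.cvtColor(s['img'],cv2.COLOR_BGR2HSV)
m=((hsv[...,0]>12)&(hsv[...,0]<26)&(hsv[...,1]>100)).astype(np.uint8);k=np.zeros_like(m);k[315:360,240:290]=m[315:360,240:290]
n,l,stt,c=cv2.connectedComponentsWithStats(k); i=1+np.argmax(stt[1:,4]); print(stt[i],c[i]); P=w[l==i]; 
print(P.min(0),P.max(0),np.nanmean(P,0)); print(plane(s,*c[i],.019),proj(s,[.419,.319,.019]))
t=snap('top'); print(np.array(proj(t,[.4217,.32,.009])))
q=w[l==i]; q=q[q[:,2]>.033]; print('scene top face',q.mean(0),len(q))
t=pickle.load(open('top0.pkl','rb')); W=cloud(t)[255:300,205:255].reshape(-1,3); q=W[W[:,2]>.033]; print('top cam top face',q.mean(0),len(q))
```

```text
[250 324  29  27 585] [263.49230769 337.09401709]
[nan nan nan] [nan nan nan] [0.40535071 0.33911951 0.02312888]
[0.40952482 0.33446381 0.019     ] [np.float64(264.93506921708115), np.float64(331.4958877282292)]
[229.9815233  276.04015805]
scene top face [0.41065764 0.34184587 0.03493443] 70
top cam top face [0.40931438 0.33748516 0.035278  ] 69
```

Run:
```python
from h import *
st();print(rel(.4165,.323,.004,121))
```

```text
t 3.1 p [0.4221 0.3203 0.0094] rpy [ 1.7977e+02 -9.0000e-02  1.2093e+02] F [-0.2 -0.2  0.4] w 0.0941 q [0.54 0.16 1.69 0.   1.29 0.  ]
[ 0.004 -0.002 -0.001  0.518 -0.341  0.54 ]
```

Emit:
drive_tool --series '[[[0,0,0,0.5,-0.34,0.6,100],[0,0,0,0.5,-0.34,0.6,100],[0,0,0,0.5,-0.34,0.6,80],[0,0,0,0.5,-0.34,0.6,60],[0,0,0,0.5,-0.34,0.6,40],[0,0,0,0.5,-0.34,0.6,40],[0,0,0,0.5,-0.34,0.6,40],[0,0,0,0.5,-0.34,0.6,40],[0,0,0,0.5,-0.34,0.6,40],[0,0,0,0.5,-0.34,0.6,40]]]'

```text
time: 4.1
tool_pos: [0.4169, 0.323, 0.0036]
ee_rot: [3.137, -0.002, 2.111]
wrist_force: [1.3, 1.5, -0.7]
width: 0.0534
```

Run:
```python
from h import *
st(); s=snap('scene'); cv2.imwrite('pics/s3.png',cv2.resize(s['img'][220:420,150:380],None,fx=3,fy=3))
```

```text
t 4.1 p [0.4169 0.323  0.0036] rpy [ 1.7973e+02 -9.0000e-02  1.2093e+02] F [ 1.3  1.5 -0.7] w 0.0534 q [0.55 0.16 1.7  0.   1.27 0.01]
```

View pics/s3.png

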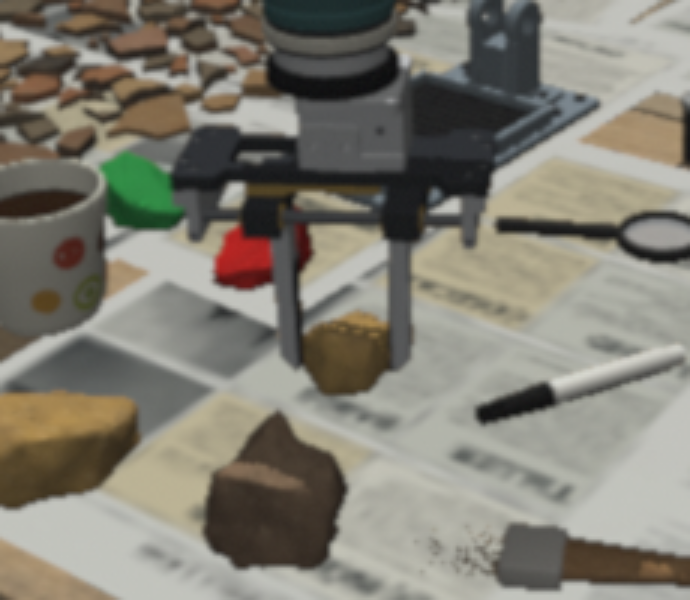

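The fingers hold the lump, now at (345,352) in this crop, with the width stopped at 53 mm. Next is lifting it and carrying it round the bar on the near side.

Run:
```python
from h import *
for p in [(.417,.323,.13,121),(.40,.034,.13,87.8),(.557,.034,.13,87.8)]: print(rel(*p))
```

```text
[ 5.000e-03 -2.000e-03 -1.000e-03  1.400e-02  6.800e-02 -1.264e+01]
[ 4.0000e-03 -3.0000e-03  5.7800e-01 -2.3900e+01 -1.6248e+01 -1.2754e+01]
[ 4.0000e-03 -3.0000e-03  5.7800e-01 -3.1972e+01 -2.7820e+00 -1.2704e+01]
```

Emit:
drive_tool --series '[[[0,0,0,0,0,-3,40],[0,0,0,0,0,-7,40],[0,0,0,0,0,-11,40],[0,0,0,0,0,-12.7,40],[0,0,0.578,-23.9,-16.25,-12.7,40],[0,0,0.578,-23.9,-16.25,-12.7,40],[0,0,0.578,-23.9,-16.25,-12.7,40],[0,0,0.578,-23.9,-16.25,-12.7,40],[0,0,0.578,-23.9,-16.25,-12.7,40],[0,0,0.578,-23.9,-16.25,-12.7,40],[0,0,0.578,-23.9,-16.25,-12.7,40],[0,0,0.578,-23.9,-16.25,-12.7,40],[0,0,0.578,-27,-11,-12.7,40],[0,0,0.578,-30,-6,-12.7,40],[0,0,0.578,-31.97,-2.78,-12.7,40],[0,0,0.578,-31.97,-2.78,-12.7,40],[0,0,0.578,-31.97,-2.78,-12.7,40],[0,0,0.578,-31.97,-2.78,-12.7,40]]]'

```text
time: 5.95
tool_pos: [0.5557, 0.0354, 0.1293]
ee_rot: [3.141, -0.004, 1.535]
wrist_force: [0.2, 0.5, -2.6]
width: 0.0533
```

Run:
```python
from h import *
st(); s=snap('scene'); cv2.imwrite('pics/s4.png',cv2.resize(s['img'][120:320,200:430],None,fx=3,fy=3))
snap('top','t4.png')
```

```text
t 5.95 p [0.5557 0.0354 0.1293] rpy [179.97  -0.24  87.93] F [ 0.2  0.5 -2.6] w 0.0533 q [-0.04  0.13  1.48  0.    1.54 -0.  ]
```

View pics/s4.png

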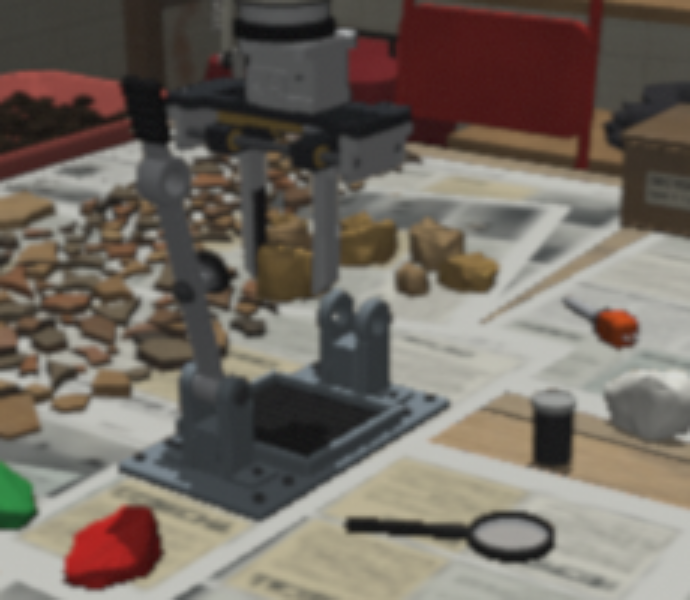

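View pics/t4.png

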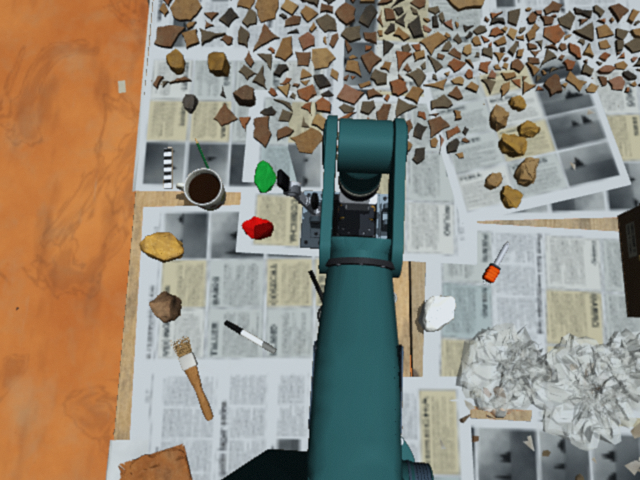

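Run:
```python
from h import *
import pickle
a=np.radians(121); d=np.array([np.cos(a),np.sin(a)]); e=np.array([np.sin(a),-np.cos(a)]); T=np.array([.4169,.323])
for n,r in [('top',(205,255,255,300)),('scene',(240,315,290,360))]:
    s=pickle.load(open(n+'0.pkl','rb')); w=cloud(s)[r[1]:r[3],r[0]:r[2]].reshape(-1,3); hsv=cv2.cvtColor(s['img'],cv2.COLOR_BGR2HSV)[r[1]:r[3],r[0]:r[2]].reshape(-1,3)
    k=(w[:,2]>.005)&(w[:,2]<.05)&(hsv[:,0]>10)&(hsv[:,0]<27)&(hsv[:,1]>90); w=w[k]; 
    A=(w[:,:2]-T)@d*1000; B=(w[:,:2]-T)@e*1000
    print(n,len(w),'along',np.percentile(A,[0,1,5,50,95,99,100]).round(1),'across',np.percentile(B,[0,2,50,98,100]).round(1))
    for lo in range(5,40,7):
        k=(w[:,2]*1000>=lo)&(w[:,2]*1000<lo+7); print(lo,k.sum(),A[k].min().round(1) if k.any() else '',A[k].max().round(1) if k.any() else '')
```

```text
top 549 along [-42.9 -39.9 -34.3  -5.2  24.2  29.6  31.1] across [-23.5 -22.3  -1.6  23.1  26.9]
5 16 -41.6 2.8
12 104 -42.9 11.4
19 163 -37.9 27.3
26 197 -18.3 31.1
33 69 0.6 28.2
scene 587 along [-31.6 -26.9  -7.5  23.6  34.2  35.5  36.6] across [-22.6 -21.2  -2.   22.   26.1]
5 77 -5.1 36.6
12 120 -31.6 35.6
19 120 -28.5 36.5
26 200 -14.6 35.4
33 70 4.1 27.5
```

Run:
```python
from h import *
for p in [(.557,.037,.06,87.8),(.557,.037,.021,87.8)]: print(rel(*p))
```

```text
[ 3.000e-03 -4.000e-03  2.000e-03  1.890e-01  1.020e-01  7.036e+00]
[ 3.0000e-03 -4.0000e-03  2.0000e-03  1.7300e-01  9.1000e-02  1.0936e+01]
```

Emit:
drive_tool --series '[[[0,0,0,0.18,0.1,2,40],[0,0,0,0.18,0.1,4,40],[0,0,0,0.18,0.1,6,40],[0,0,0,0.18,0.1,7.5,40],[0,0,0,0.18,0.1,8.5,40],[0,0,0,0.18,0.1,9.3,40],[0,0,0,0.18,0.1,9.9,40],[0,0,0,0.18,0.1,10.3,40],[0,0,0,0.18,0.1,10.5,40],[0,0,0,0.18,0.1,10.6,40],[0,0,0,0.18,0.1,10.7,40],[0,0,0,0.18,0.1,10.7,40]]]'

```text
time: 7.25
tool_pos: [0.5572, 0.037, 0.0235]
ee_rot: [3.138, -0.004, 1.534]
wrist_force: [0.1, 0.1, -2.4]
width: 0.0536
```

Run:
```python
from h import *
st();print(rel(.557,.037,.0195,87.8))
```

```text
t 7.25 p [0.5572 0.037  0.0235] rpy [179.82  -0.23  87.89] F [ 0.1  0.1 -2.4] w 0.0536 q [-0.04  0.21  1.6   0.    1.33 -0.  ]
[ 0.003 -0.004  0.002 -0.007 -0.025  0.402]
```

Emit:
drive_tool --series '[[[0,0,0,0,0,0.1,40],[0,0,0,0,0,0.2,40],[0,0,0,0,0,0.3,40],[0,0,0,0,0,0.35,40],[0,0,0,0,0,0.4,40],[0,0,0,0,0,0.4,40]]]'

```text
time: 7.85
tool_pos: [0.5573, 0.037, 0.0196]
ee_rot: [3.138, -0.004, 1.534]
wrist_force: [-0.3, 0.2, -3.6]
width: 0.0536
```

Emit:
drive_tool --series '[[[0,0,0,0,0,0.05,40],[0,0,0,0,0,0.1,40],[0,0,0,0,0,0.15,40],[0,0,0,0,0,0.15,40]]]'

```text
time: 8.25
tool_pos: [0.5573, 0.037, 0.0195]
ee_rot: [3.138, -0.004, 1.534]
wrist_force: [-3.7, -0.5, 5.8]
width: 0.054
```

Emit:
drive_tool --series '[[[0,0,0,0,0,0,60],[0,0,0,0,0,0,66],[0,0,0,0,0,0,72],[0,0,0,0,0,0,74],[0,0,0,0,0,0,74],[0,0,0,0,0,-1,74],[0,0,0,0,0,-3,74],[0,0,0,0,0,-6,74],[0,0,0,0,0,-10,74],[0,0,0,0,0,-14,74],[0,0,0,0,0,-18,74]]]'

```text
time: 9.35
tool_pos: [0.5565, 0.0364, 0.202]
ee_rot: [3.137, -0.004, 1.534]
wrist_force: [-0.1, 0.0, -0.4]
width: 0.0697
```

Run:
```python
from h import *
st(); s=snap('scene'); cv2.imwrite('pics/s5.png',cv2.resize(s['img'][120:320,200:430],None,fx=3,fy=3))
w=cloud(s)
r=(200,200,360,300); W=w[r[1]:r[3],r[0]:r[2]].reshape(-1,3); hsv=cv2.cvtColor(s['img'],cv2.COLOR_BGR2HSV)[r[1]:r[3],r[0]:r[2]].reshape(-1,3)
k=(W[:,2]>.018)&(W[:,2]<.07)&(hsv[:,0]>10)&(hsv[:,0]<27)&(hsv[:,1]>90)&(abs(W[:,0]-.557)<.06)&(abs(W[:,1]-.034)<.06);q=W[k];print(len(q),np.percentile(q,[1,50,99],axis=0).round(4))
for p in [(.558,.034,.345,87.8),(.560,.225,.345,87.8),(.560,.225,.262,87.8)]: print(rel(*p))
```

```text
t 9.35 p [0.5565 0.0364 0.202 ] rpy [179.74  -0.22  87.89] F [-0.1  0.  -0.4] w 0.0697 q [-0.04  0.1   1.36  0.    1.67 -0.  ]
386 [[0.5297 0.0059 0.0188]
 [0.5421 0.0565 0.0364]
 [0.5669 0.0728 0.0523]]
[ 1.9000e-02 -4.0000e-03  2.0000e-03 -1.8200e-01  5.9000e-02 -1.3438e+01]
[ 1.9000e-02 -4.0000e-03  2.0000e-03  1.8913e+01 -4.4300e-01 -1.3372e+01]
[ 1.900e-02 -4.000e-03  2.000e-03  1.888e+01 -5.980e-01 -5.073e+00]
```

View pics/s5.png

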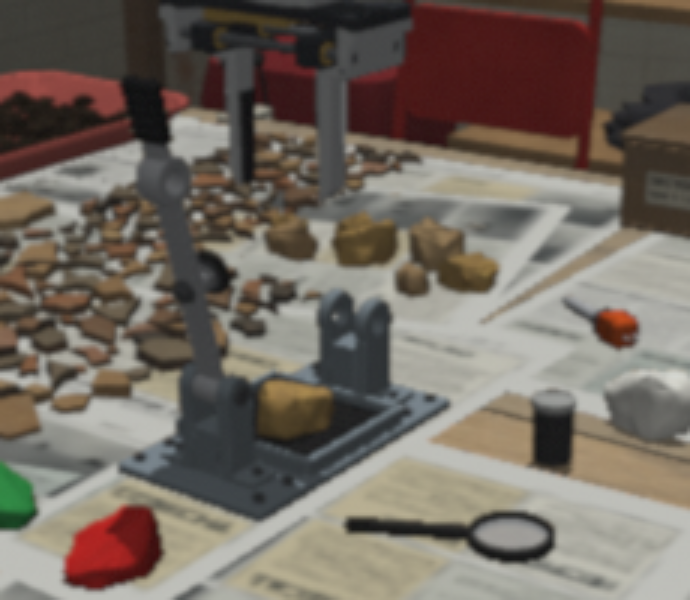

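The lump is in the middle of the bed, at (293,408) in the crop, clear of the kerb. Next I'll go over the bar and behind it with closed fingers.

Emit:
drive_tool --series '[[[0,0,0,0,0,-4,20],[0,0,0,0,0,-9,0],[0,0,0,0,0,-13.5,0],[0,0,0,0,0,-14,0],[0,0,0,0,0,-14,0],[0,0,0,4,0,-14,0],[0,0,0,8,-0.1,-14,0],[0,0,0,12,-0.2,-14,0],[0,0,0,16,-0.2,-14,0],[0,0,0,18.9,-0.2,-14,0],[0,0,0,18.9,-0.2,-14,0],[0,0,0,18.9,-0.2,-14,0],[0,0,0,18.9,-0.2,-11,0],[0,0,0,18.9,-0.2,-8,0],[0,0,0,18.9,-0.2,-6.5,0],[0,0,0,18.9,-0.2,-6.5,0]]]'

```text
time: 11.0
tool_pos: [0.5624, 0.2228, 0.272]
ee_rot: [3.13, -0.001, 1.532]
wrist_force: [-0.8, -0.6, -0.7]
width: 0.0007
```

Run:
```python
from h import *
o=st(); s=snap('scene'); cv2.imwrite('pics/s6.png',cv2.resize(s['img'][60:300,180:400],None,fx=2.5,fy=2.5))
def path(th,r,ov):
    # clamp frame offset along y,z
    H=np.array([.5606,.119]); yh=np.array([.0384,.9993])
    y=-r*np.cos(th)+6e-3*np.sin(th)+.008; z=.075+r*np.sin(th)+6e-3*np.cos(th)
    p=H+yh*(y-ov*np.sin(th)); return (*p,z-ov*np.cos(th))
for th in [1.8,1.57,1.4,1.2,1.0,.8,.6,.4,.2,.1,0]:
    p=path(th,.212 if th<1.3 else .19,.0); print(th,np.round(p,4),rel(*p,87.8,o))
```

```text
t 11.0 p [0.5624 0.2228 0.272 ] rpy [ 1.7936e+02 -5.0000e-02  8.7770e+01] F [-0.8 -0.6 -0.7] w 0.0007 q [ 0.29  0.2   1.11 -0.    1.82  0.32]
1.8 [0.5628 0.176  0.2587] [ 1.100e-02 -1.000e-03 -1.000e-03 -4.679e+00  2.110e-01  1.331e+00]
1.57 [0.5611 0.1328 0.265 ] [ 1.100e-02 -1.000e-03 -1.000e-03 -8.995e+00  2.210e-01  6.940e-01]
1.4 [0.5599 0.1006 0.2633] [ 1.1000e-02 -1.0000e-03 -1.0000e-03 -1.2218e+01  2.2100e-01  8.6600e-01]
1.2 [0.5582 0.0558 0.2748] [ 1.1000e-02 -1.0000e-03 -1.0000e-03 -1.6702e+01  2.3700e-01 -2.8900e-01]
1.0 [0.5567 0.0176 0.2566] [ 1.1000e-02 -1.0000e-03 -1.0000e-03 -2.0531e+01  2.1900e-01  1.5210e+00]
0.8 [ 0.5554 -0.0163  0.2313] [ 1.1000e-02 -1.0000e-03 -1.0000e-03 -2.3923e+01  1.9200e-01  4.0560e+00]
0.6 [ 0.5543 -0.0445  0.1997] [ 1.1000e-02 -1.0000e-03 -1.0000e-03 -2.6745e+01  1.5800e-01  7.2130e+00]
0.4 [ 0.5535 -0.0658  0.1631] [ 1.1000e-02 -1.0000e-03 -1.0000e-03 -2.8882e+01  1.1900e-01  1.0868e+01]
0.2 [ 0.553  -0.0794  0.123 ] [ 1.1000e-02 -1.0000e-03 -1.0000e-03 -3.0251e+01  7.5000e-02  1.4876e+01]
0.1 [ 0.5528 -0.0832  0.1021] [ 1.1000e-02 -1.0000e-03 -1.0000e-03 -3.0629e+01  5.1000e-02  1.6961e+01]
0 [ 0.5528 -0.0849  0.081 ] [ 1.1000e-02 -1.0000e-03 -1.0000e-03 -3.0797e+01  2.8000e-02  1.9075e+01]
```

View pics/s6.png

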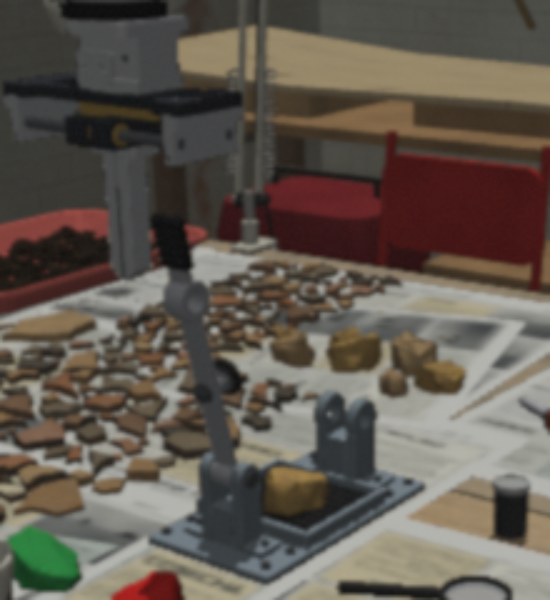

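The closed fingers hang behind the paddle, tip at (128,270) against the paddle at (170,242). I'll sweep along the arc.

Run:
```python
from h import *
o=robot.get_obs()
def path(th,r):
    H=np.array([.5606,.119]); yh=np.array([.0384,.9993])
    y=-r*np.cos(th)+6e-3*np.sin(th)+.008; z=.075+r*np.sin(th)+6e-3*np.cos(th)
    return (*(H+yh*y),z)
for th in np.arange(1.6,-.01,-.1):
    r=np.interp(th,[1.1,1.6],[.222,.195]); print(round(th,1),rel(*path(th,r),87.8,o)[3:].round(1))
```

```text
1.6 [-8.5  0.1  0.4]
1.5 [-10.4   0.2  -0.1]
1.4 [-12.5   0.2  -0.5]
1.3 [-14.7   0.2  -0.6]
1.2 [-16.9   0.2  -0.5]
1.1 [-19.2   0.2  -0.2]
1.0 [-21.1   0.1   0.9]
0.9 [-23.    0.1   2.1]
0.8 [-24.7   0.1   3.5]
0.7 [-26.2   0.1   5.1]
0.6 [-27.6   0.1   6.8]
0.5 [-28.8   0.    8.7]
0.4 [-29.9   0.   10.7]
0.3 [-30.7  -0.   12.7]
0.2 [-31.3  -0.1  14.9]
0.1 [-31.7  -0.1  17.1]
-0.0 [-31.9  -0.1  19.3]
```

Emit:
drive_tool --series '[[[0,0,0,-2.5,0.1,0.2,0],[0,0,0,-4,0.1,0.3,0],[0,0,0,-5.5,0.1,0.4,0],[0,0,0,-7,0.1,0.4,0],[0,0,0,-8.5,0.1,0.4,0],[0,0,0,-10.4,0.1,0,0],[0,0,0,-12.5,0.1,-0.4,0],[0,0,0,-14.7,0.1,-0.6,0],[0,0,0,-16.9,0.1,-0.5,0],[0,0,0,-19.2,0.1,-0.2,0],[0,0,0,-21.1,0.1,0.9,0],[0,0,0,-23,0.1,2.1,0],[0,0,0,-24.7,0.1,3.5,0],[0,0,0,-26.2,0.1,5.1,0],[0,0,0,-27.6,0.1,6.8,0],[0,0,0,-28.8,0,8.7,0],[0,0,0,-29.9,0,10.7,0],[0,0,0,-29.9,0,10.7,0]]]'

```text
time: 12.85
tool_pos: [0.5507, -0.0768, 0.1631]
ee_rot: [3.134, -0.003, 1.53]
wrist_force: [0.1, 0.3, 0.6]
width: 0.0003
```

Run:
```python
from h import *
o=st(); s=snap('scene'); cv2.imwrite('pics/s7.png',cv2.resize(s['img'][60:300,180:400],None,fx=2.5,fy=2.5))
def path(th,r):
    H=np.array([.5606,.119]); yh=np.array([.0384,.9993])
    y=-r*np.cos(th)+6e-3*np.sin(th)+.008; z=.075+r*np.sin(th)+6e-3*np.cos(th)
    return (*(H+yh*y),z)
for th in [.4,.3,.2,.1,0]: print(round(th,1),rel(*path(th,.222),87.8,o).round(2))
```

```text
t 12.85 p [ 0.5507 -0.0768  0.1631] rpy [ 1.7956e+02 -1.5000e-01  8.7640e+01] F [0.1 0.3 0.6] w 0.0003 q [-0.24  0.11  1.43  0.    1.59 -0.2 ]
0.4 [ 0.01 -0.   -0.    0.2   0.24 -0.39]
0.3 [ 0.01 -0.   -0.   -0.63  0.23  1.68]
0.2 [ 0.01 -0.   -0.   -1.24  0.22  3.81]
0.1 [ 0.01 -0.   -0.   -1.64  0.2   5.99]
0 [ 0.01 -0.   -0.   -1.81  0.18  8.21]
```

View pics/s7.png

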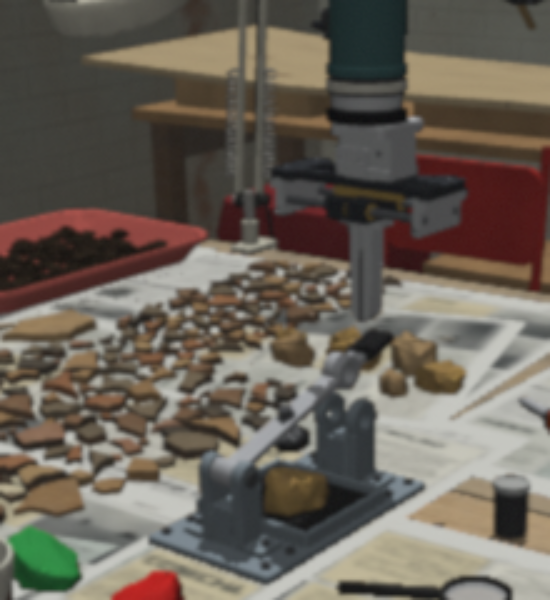

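The bar has swung to about 0.35 rad, with the tip just above the paddle at (375,345). I'll finish the push down slowly.

Emit:
drive_tool --series '[[[0,0,0,-0.6,0.2,1.6,0],[0,0,0,-1,0.2,2.7,0],[0,0,0,-1.2,0.2,3.7,0],[0,0,0,-1.4,0.2,4.6,0],[0,0,0,-1.5,0.2,5.5,0],[0,0,0,-1.6,0.2,6.3,0],[0,0,0,-1.7,0.2,6.9,0],[0,0,0,-1.8,0.2,7.4,0],[0,0,0,-1.8,0.2,7.8,0],[0,0,0,-1.8,0.2,8.0,0],[0,0,0,-1.8,0.2,8.1,0],[0,0,0,-1.8,0.2,8.1,0]]]'

```text
time: 14.1
tool_pos: [0.554, -0.094, 0.0842]
ee_rot: [3.131, -0.003, 1.53]
wrist_force: [0.2, -0.2, 0.4]
width: 0.0005
```

Run:
```python
from h import *
o=st(); s=snap('scene'); cv2.imwrite('pics/s8.png',cv2.resize(s['img'][140:320,220:380],None,fx=3.5,fy=3.3))
```

```text
t 14.1 p [ 0.554  -0.094   0.0842] rpy [ 1.7937e+02 -1.6000e-01  8.7680e+01] F [ 0.2 -0.2  0.4] w 0.0005 q [-0.27  0.16  1.53  0.01  1.44 -0.23]
```

View pics/s8.png

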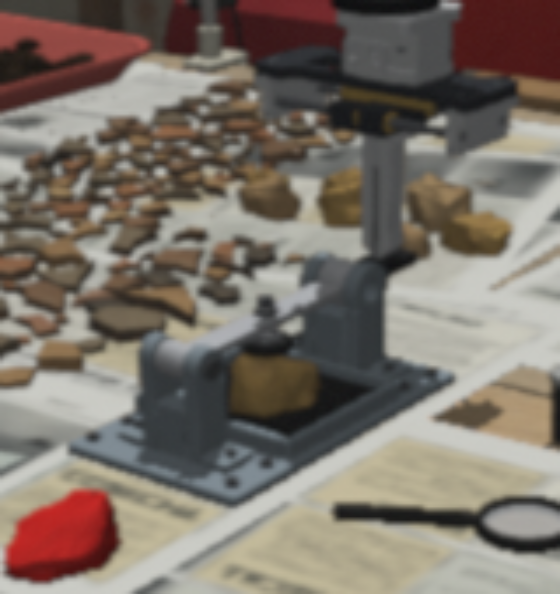

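The bar is nearly level with the lug in the fork, at (340,275), and there's almost no force. I'll press until the stop is felt.

Emit:
drive_tool --series '[[[0,0,0,0,0,0.15,0],[0,0,0,0,0,0.3,0],[0,0,0,0,0,0.4,0],[0,0,0,0,0,0.4,0]]]'

```text
time: 14.55
tool_pos: [0.5544, -0.0941, 0.0813]
ee_rot: [3.129, -0.002, 1.53]
wrist_force: [-0.2, 1.0, 2.7]
width: 0.0006
```

Emit:
drive_tool --series '[[[0,0,0,0,0,0.15,0],[0,0,0,0,0,0.25,0],[0,0,0,0,0,0.3,0],[0,0,0,0,0,0.3,0]]]'

```text
time: 14.95
tool_pos: [0.5545, -0.0942, 0.0811]
ee_rot: [3.128, -0.002, 1.53]
wrist_force: [-4.5, 1.2, 11.5]
width: 0.0003
```

Stop reached: 11.5 N with the tip at 81.1 mm, as expected for a level bar. Now retreating to the pin.

Run:
```python
from h import *
print(rel(.4328,-.2832,.12,150), rel(.554,-.094,.2,87.7))
```

```text
[ 1.3000e-02  6.0000e-03 -1.0880e+00 -1.9372e+01 -1.1346e+01 -4.0800e+00] [ 1.4000e-02 -2.0000e-03 -0.0000e+00  3.7000e-02  1.0900e-01 -1.1888e+01]
```

Emit:
drive_tool --series '[[[0,0,0,0,0,-2,0],[0,0,0,0,0,-6,0],[0,0,0,0,0,-10,0],[0,0,-0.15,-3,-2,-11,20],[0,0,-0.3,-6,-4,-11,40],[0,0,-0.45,-9,-6,-10,60],[0,0,-0.6,-12,-8,-9,65],[0,0,-0.75,-16,-9.5,-7,65],[0,0,-0.9,-19.4,-11.35,-5,65],[0.013,0.006,-1.088,-19.4,-11.35,-4.1,65],[0.013,0.006,-1.088,-19.4,-11.35,-4.1,65],[0.013,0.006,-1.088,-19.4,-11.35,-4.1,65],[0.013,0.006,-1.088,-19.4,-11.35,-4.1,65]]]'

```text
time: 16.25
tool_pos: [0.4328, -0.2834, 0.1201]
ee_rot: [3.141, -0.0, 2.617]
wrist_force: [0.8, -0.0, -0.6]
width: 0.0611
```

Run:
```python
from h import *
o=st(); s=snap('scene'); cv2.imwrite('pics/s9.png',s['img'])
t=snap('top','t9.png')
hsv=cv2.cvtColor(s['img'],cv2.COLOR_BGR2HSV); w=cloud(s)
m=((hsv[...,0]<12)&(hsv[...,1]>190)&(hsv[...,2]>90)).astype(np.uint8); k=np.zeros_like(m); k[215:240,380:420]=m[215:240,380:420]
P=w[k>0]; P=P[~np.isnan(P[:,0])]; print(len(P),P.mean(0),np.percentile(P,[2,98],axis=0)); c=np.argwhere(k)[:,::-1].mean(0); print(c,plane(s,*c,.016))
print(rel(.4328,-.2832,.003,150))
```

```text
t 16.25 p [ 0.4328 -0.2834  0.1201] rpy [ 1.7997e+02 -1.0000e-02  1.4997e+02] F [ 0.8 -0.  -0.6] w 0.0611 q [-0.69  0.05  1.58  0.    1.51 -1.74]
52 [ 0.42603428 -0.27148848  0.02450484] [[ 0.4164215  -0.28431528  0.01627171]
 [ 0.44080857 -0.26143027  0.02932836]]
[405.96153846 227.36538462] [ 0.43514682 -0.29160984  0.016     ]
[ 0.0000e+00  0.0000e+00  0.0000e+00  3.4000e-02 -2.0000e-03  1.1749e+01]
```

View pics/s9.png

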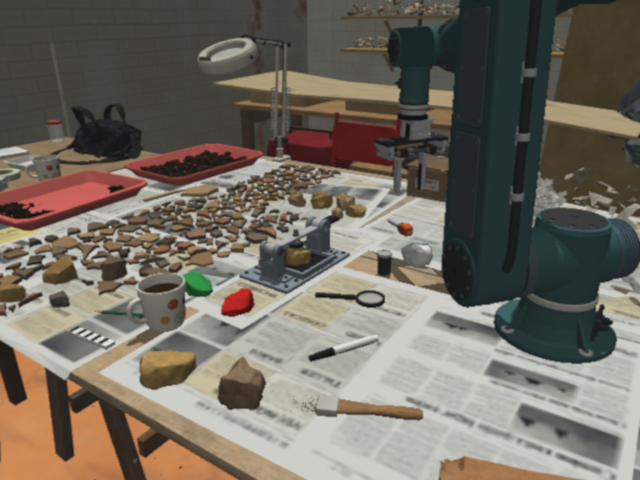

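View pics/t9.png

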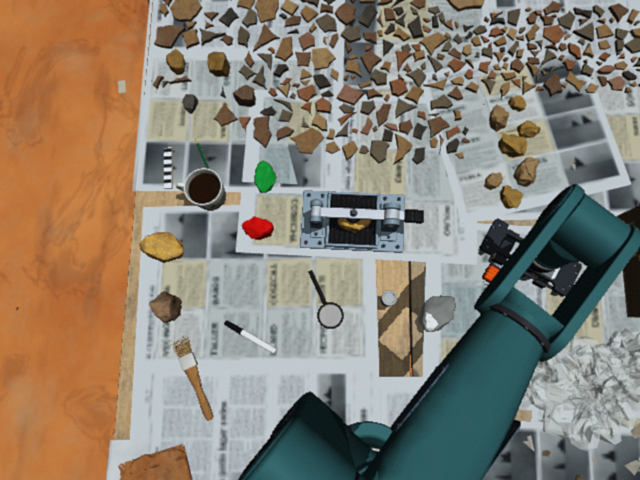

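The bar is down over the lump, with the lug in the fork at (392,215) in the top view. The gripper is above the orange handle at (491,272), so I'll descend and grasp.

Emit:
drive_tool --series '[[[0,0,0,0,0,4,65],[0,0,0,0,0,7,65],[0,0,0,0,0,9,65],[0,0,0,0,0,10.5,65],[0,0,0,0,0,11.3,65],[0,0,0,0,0,11.7,65],[0,0,0,0,0,11.7,55],[0,0,0,0,0,11.7,45],[0,0,0,0,0,11.7,35],[0,0,0,0,0,11.7,15],[0,0,0,0,0,11.7,15],[0,0,0,0,0,11.7,15],[0,0,0,0,0,11.7,15],[0,0,0,0,0,11.7,15]]]'

```text
time: 17.75
tool_pos: [0.4335, -0.2835, 0.0041]
ee_rot: [3.141, 0.001, 2.618]
wrist_force: [-0.1, 0.2, 4.2]
width: 0.0276
```

Run:
```python
from h import *
o=st(); s=snap('scene'); cv2.imwrite('pics/s10.png',cv2.resize(s['img'][120:260,330:480],None,fx=5,fy=4))
t=snap('top'); I=t['img']
cv2.imwrite('pics/fork.png',cv2.resize(I[190:260,295:430],None,fx=5.8,fy=5.8,interpolation=cv2.INTER_CUBIC))
```

```text
t 17.75 p [ 0.4335 -0.2835  0.0041] rpy [1.7998e+02 8.0000e-02 1.5002e+02] F [-0.1  0.2  4.2] w 0.0276 q [-0.69  0.15  1.72  0.    1.27 -1.74]
```

View pics/s10.png

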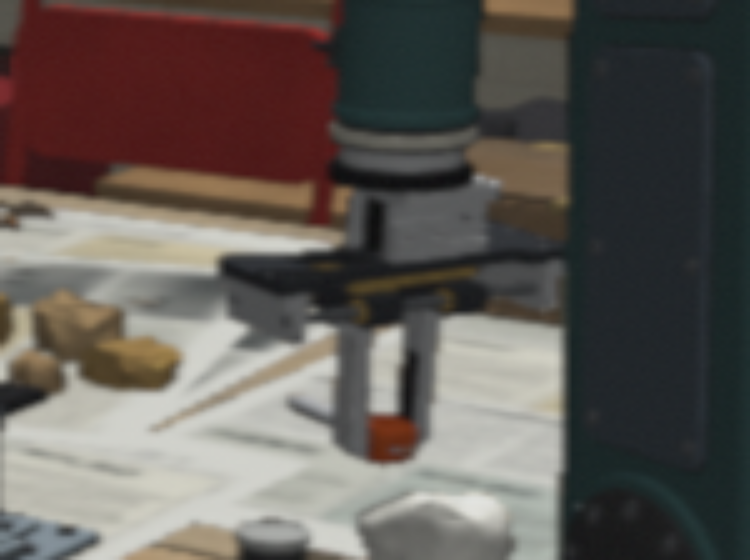

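View pics/fork.png

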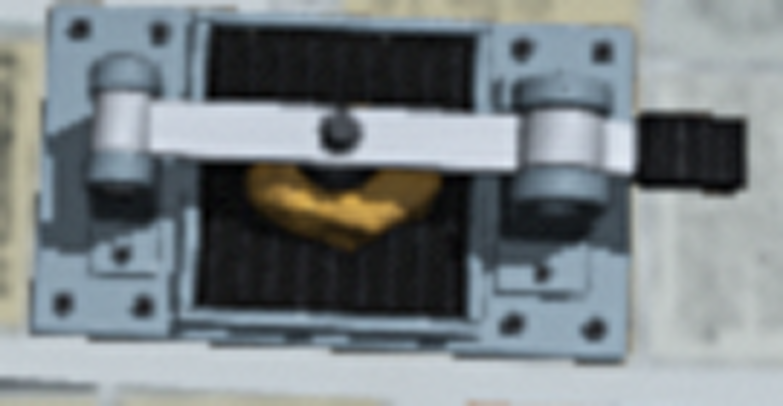

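The handle is gripped, width 27.6 mm. The top view shows the bar down over the lump, with the front cheek top centred near (563,185) in the crop. I'll refine the fork hole and clamp yaw from that.

Run:
```python
from h import *
t=snap('top'); P=lambda u,v,z:(plane(t,295+u/5.8,190+v/5.8,z)[:2]*1000).round(1)
a=P(150,129,.079);b=P(520,141,.079);print('bar',a,b,np.degrees(np.arctan2(*(a-b)[::-1])))
a=P(642,153,.081);b=P(745,153,.081);print('paddle ends',P(642,150,.081),P(745,153,.081))
print('cheek front y', P(513,185,.085),P(610,185,.085),'rear',P(513,92,.085),P(612,95,.085))
print('lug',P(525,135,.09),P(605,135,.09), 'hinge', P(93,90,.085),P(157,90,.085),P(90,180,.085),P(155,180,.085))
print('base', P(48,8,.01),P(637,28,.01),P(628,358,.01),P(32,330,.01))
w=cloud(t); Z=w[...,2]
k=np.zeros(Z.shape,bool);k[195:245,375:405]=1;k&=(Z>.075)
for lo,hi in [(.075,.08),(.08,.085),(.085,.09),(.09,.1)]:
    q=w[k&(Z>=lo)&(Z<hi)&(w[...,0]<.548)]; print(lo,len(q),q.min(0).round(4),q.max(0).round(4))
c=np.zeros_like(Z,bool);c[285:310,375:400]=1;c&=(Z>.03); print('can',w[c].mean(0),w[c].max(0))
```

```text
bar [558.8 107.5] [555.2 -35.4] 88.55688462626142
paddle ends [551.4 -81.9] [ 550.6 -121.3]
cheek front y [536.2 -32. ] [536.5 -69. ] rear [573.  -32.3] [572.1 -70.3]
lug [554.7 -36.2] [554.9 -66.7] hinge [572.6 129.5] [572.8 104.8] [536.8 130. ] [537. 105.]
base [628.5 152.8] [621.6 -90.6] [483.2 -84.7] [492.4 156.4]
0.075 30 [ 0.5292 -0.0788  0.0751] [ 0.5478 -0.0208  0.0799]
0.08 24 [ 0.5304 -0.0669  0.0801] [ 0.5459 -0.018   0.0849]
0.085 47 [ 0.5306 -0.0663  0.0851] [ 0.5471 -0.033   0.09  ]
0.09 56 [ 0.5298 -0.0634  0.0901] [ 0.5476 -0.0369  0.0986]
can [ 0.37199838 -0.04594711  0.04934107] [ 0.38882948 -0.03046351  0.05419338]
```

Run:
```python
from h import *
print(rel(.4335,-.2835,.13,150),rel(.4203,-.0462,.13,178))
```

```text
[ 0.0000e+00  1.0000e-03  0.0000e+00 -1.9000e-02  9.0000e-03 -1.2594e+01] [-0.0000e+00  1.0000e-03 -4.8800e-01  1.2984e+01  1.9904e+01 -1.2606e+01]
```

Emit:
drive_tool --series '[[[0,0,0,0,0,-1.5,15],[0,0,0,0,0,-4,15],[0,0,0,0,0,-8,15],[0,0,0,0,0,-12,15],[0,0,-0.1,3,4,-12.6,15],[0,0,-0.2,5.5,8,-12.6,15],[0,0,-0.3,8,12,-12.6,15],[0,0,-0.4,10.5,16,-12.6,15],[0,0,-0.488,12.98,19.9,-12.6,15],[0,0,-0.488,12.98,19.9,-12.6,15],[0,0,-0.488,12.98,19.9,-12.6,15],[0,0,-0.488,12.98,19.9,-12.6,15]]]'

```text
time: 19.1
tool_pos: [0.4202, -0.0472, 0.1294]
ee_rot: [-3.141, 0.0, 3.105]
wrist_force: [0.7, -0.2, -1.5]
width: 0.0277
```

Run:
```python
from h import *
o=st(); s=snap('scene'); cv2.imwrite('pics/s11.png',cv2.resize(s['img'][170:310,240:400],None,fx=5,fy=4.2,interpolation=cv2.INTER_CUBIC))
t=snap('top'); I=t['img']
cv2.imwrite('pics/t11.png',cv2.resize(I[180:310,330:440],None,fx=5,fy=4.6,interpolation=cv2.INTER_CUBIC))
```

```text
t 19.1 p [ 0.4202 -0.0472  0.1294] rpy [-1.7994e+02  2.0000e-02  1.7789e+02] F [ 0.7 -0.2 -1.5] w 0.0277 q [-0.25 -0.17  1.77 -0.    1.54 -1.78]
```

View pics/s11.png

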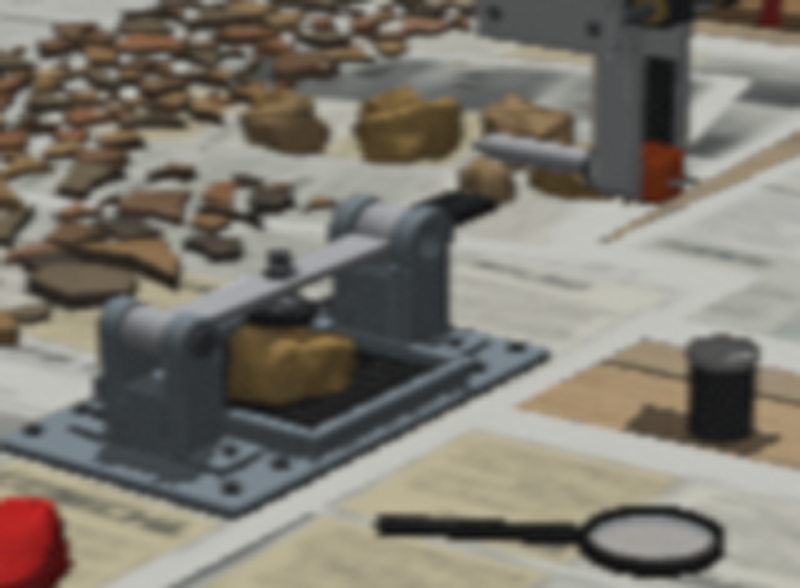

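View pics/t11.png

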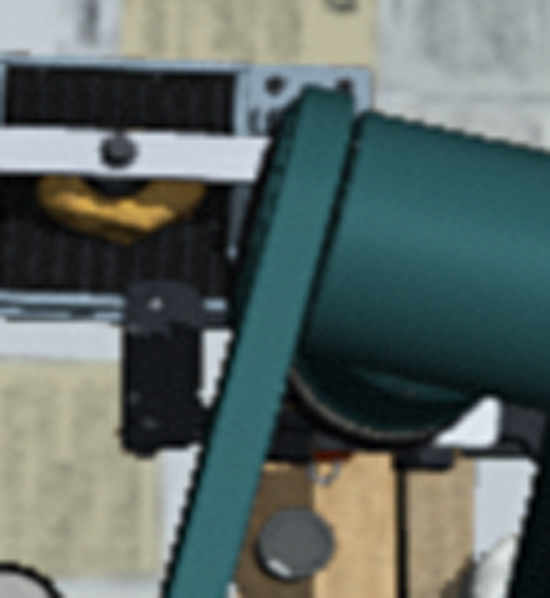

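Run:
```python
from h import *
o=robot.get_obs(); s=snap('scene'); T=o['tool_pos']; a=np.radians(-2.11); d=np.array([np.cos(a),np.sin(a),0])
def pc(p): u=proj(s,p); return np.round([(u[0]-240)*5,(u[1]-170)*4.2],1)
ax=T+[0,0,.0099]
for nm,x in [('nose',.089),('taper',.077),('shaft0',.023),('handle back',-.018)]: print(nm,pc(ax+d*x))
print('hole',pc([.5292,-.05,.075]),'topfront',pc([.5292,-.05,.095]))
I=s['img'][195:240,305:340]; cv2.imwrite('pics/hole.png',cv2.resize(I,None,fx=16,fy=13,interpolation=cv2.INTER_CUBIC))
I=s['img'][190:225,325:395]; cv2.imwrite('pics/pinc.png',cv2.resize(I,None,fx=11,fy=11,interpolation=cv2.INTER_CUBIC))
print('hole in crop',(np.array(proj(s,[.5292,-.05,.075]))-[305,195])*[16,13])
for x in (.089,.023): print('pin in crop',(np.array(proj(s,ax+d*x))-[325,190])*11)
```

```text
nose [471.3 138.4]
taper [492.7 142.4]
shaft0 [592.  160.9]
handle back [670.7 175.6]
hole [434.6 240.9] topfront [434.5 207.8]
hole in crop [350.62278513 420.55039177]
pin in crop [101.80532141 142.36794661]
pin in crop [367.39104638 201.43632421]
```

View pics/hole.png

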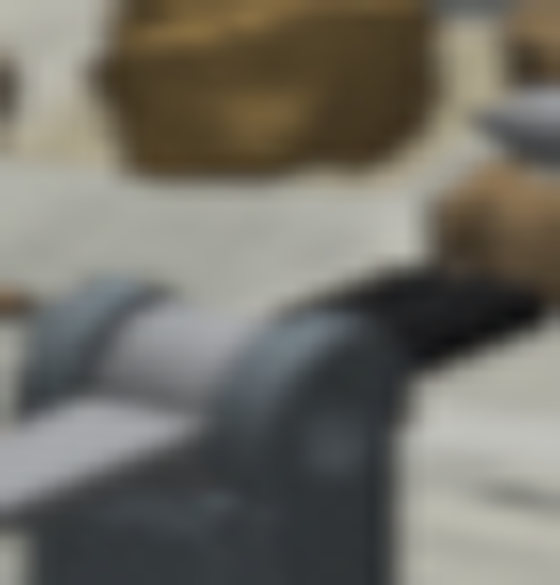

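View pics/pinc.png

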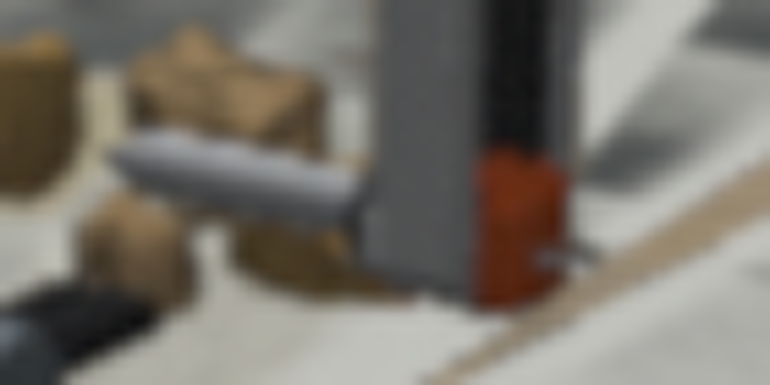

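Run:
```python
from h import *
acc=[]
for _ in range(3):
    o=robot.get_obs(); s=snap('scene'); w=cloud(s)
    W=w[195:225,330:362].reshape(-1,3); T=o['tool_pos']; a=np.radians(-2.11); d=np.array([np.cos(a),np.sin(a)]); n=np.array([-d[1],d[0]])
    A=(W[:,:2]-T[:2])@d; B=(W[:,:2]-T[:2])@n; Z=W[:,2]-T[2]
    k=(abs(B)<.015)&(A>.025)&(A<.095)&(abs(Z-.0099)<.015); acc.append(np.c_[A,B,Z][k])
Q=np.vstack(acc)*1000; print(len(Q))
for lo in range(25,95,8):
    k=(Q[:,0]>=lo)&(Q[:,0]<lo+8)
    if k.sum()>3: print(lo,k.sum(),np.median(Q[k],0).round(1),'z max',np.percentile(Q[k,2],[5,95]).round(1))
k=(Q[:,0]<75)
print(np.polyfit(Q[k,0],Q[k,1],1),np.polyfit(Q[k,0],Q[k,2],1),'nose max',Q[:,0].max())
```

```text
396
25 48 [30.4  5.  12.7] z max [ 5.5 16.9]
33 59 [37.4  5.4 11.5] z max [ 3.7 16.2]
41 55 [44.8  5.3 12.4] z max [ 4.9 16.7]
49 56 [53.   5.2 12.1] z max [ 3.6 16.5]
57 55 [60.7  5.8 12.7] z max [ 4.5 16.3]
65 58 [69.   6.1 11.2] z max [ 5.4 16.2]
73 40 [76.8  4.9 12.7] z max [ 5.7 15.7]
81 24 [83.7  3.9  9.9] z max [ 5.3 13.8]
[0.01580974 4.42913539] [-4.88509955e-03  1.16046151e+01] nose max 89.08436533592518
```

Run:
```python
from h import *
st();print(rel(.4205,-.0460,.065,177.9))
```

```text
t 19.4 p [ 0.4204 -0.0472  0.1298] rpy [-1.7998e+02  6.0000e-02  1.7786e+02] F [-0.3  0.2 -1. ] w 0.0275 q [-0.25 -0.17  1.77 -0.    1.54 -1.78]
[-0.000e+00  1.000e-03 -1.000e-03 -4.000e-03  1.220e-01  6.483e+00]
```

Emit:
drive_tool --series '[[[0,-0.012,0,0,0.12,2,15],[0,-0.012,0,0,0.12,4,15],[0,-0.012,0,0,0.12,5.5,15],[0,-0.012,0,0,0.12,6.3,15],[0,-0.012,0,0,0.12,6.5,15],[0,-0.012,0,0,0.12,6.5,15],[0,-0.012,0,0,0.12,6.5,15]]]'

```text
time: 20.1
tool_pos: [0.4212, -0.0463, 0.0658]
ee_rot: [-3.141, 0.015, 3.104]
wrist_force: [0.3, -0.3, -0.2]
width: 0.0277
```

Run:
```python
from h import *
o=st(); s=snap('scene'); cv2.imwrite('pics/s12.png',cv2.resize(s['img'][190:250,300:400],None,fx=8,fy=8,interpolation=cv2.INTER_CUBIC))
a=np.radians(-2.1); d=np.array([np.cos(a),np.sin(a),0]);ax=o['tool_pos']+[0,0,.0099]
for x in (.089,.066,.023): print((np.array(proj(s,ax+d*x))-[300,190])*8)
print((np.array(proj(s,[.5292,-.05,.075]))-[300,190])*8,(np.array(proj(s,[.5292,-.05,.095]))-[300,190])*8)
```

```text
t 20.1 p [ 0.4212 -0.0463  0.0658] rpy [-179.95    0.85  177.85] F [ 0.3 -0.3 -0.2] w 0.0277 q [-0.25 -0.14  1.87  0.    1.39 -1.78]
[268.39525799 309.81073675]
[333.05776845 326.28702683]
[457.52696371 358.00232142]
[215.31139256 298.80024109] [215.13607229 235.7285255 ]
```

View pics/s12.png

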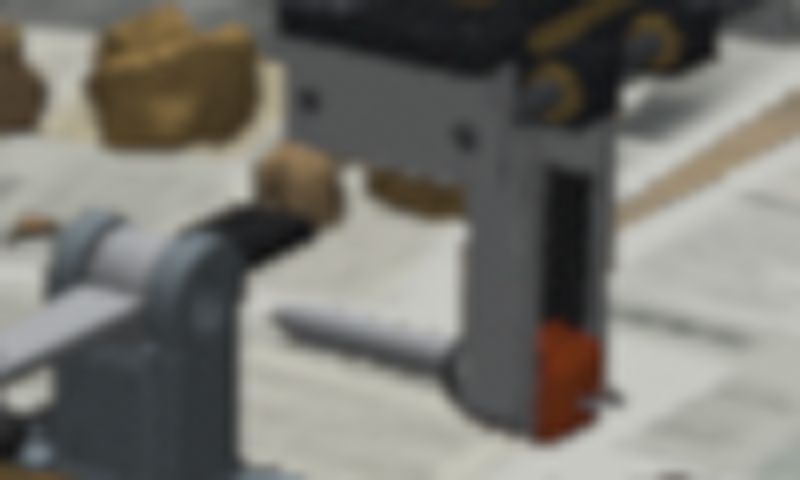

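The pin axis extended from (450,357) to (300,321) meets the hole at about (210,300). I'll insert the nose.

Emit:
drive_tool --series '[[[0,0,0,-0.8,0,0.07,15],[0,0,0,-1.6,0,0.09,15],[0,0,0,-2.2,0,0.1,15],[0,0,0,-2.6,0,0.11,15],[0,0,0,-3.0,0,0.12,15],[0,0,0,-3.0,0,0.12,15]]]'

```text
time: 20.75
tool_pos: [0.4516, -0.0474, 0.065]
ee_rot: [-3.141, 0.015, 3.104]
wrist_force: [-0.2, -0.4, -0.8]
width: 0.0278
```

Run:
```python
from h import *
o=st(); s=snap('scene'); cv2.imwrite('pics/s13.png',cv2.resize(s['img'][190:250,300:400],None,fx=8,fy=8,interpolation=cv2.INTER_CUBIC))
```

```text
t 20.75 p [ 0.4516 -0.0474  0.065 ] rpy [-179.96    0.84  177.86] F [-0.2 -0.4 -0.8] w 0.0278 q [-0.23 -0.07  1.81  0.    1.38 -1.76]
```

View pics/s13.png

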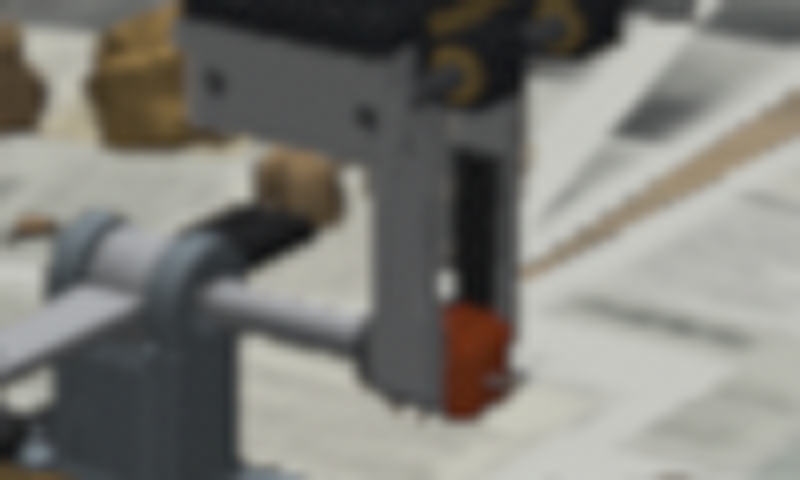

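The nose is in the hole at (210,300) with no side force. Continuing.

Emit:
drive_tool --series '[[[0,0,0,-0.6,0,0.01,15],[0,0,0,-1.2,0,0.02,15],[0,0,0,-1.8,0,0.03,15],[0,0,0,-2.4,0,0.035,15],[0,0,0,-2.4,0,0.035,15]]]'

```text
time: 21.3
tool_pos: [0.4762, -0.0482, 0.0649]
ee_rot: [-3.141, 0.015, 3.104]
wrist_force: [0.1, -0.2, -1.4]
width: 0.0279
```

Emit:
drive_tool --series '[[[0,0,0,-0.6,0,0.01,15],[0,0,0,-1.2,0,0.02,15],[0,0,0,-1.8,0,0.03,15],[0,0,0,-2.3,0,0.035,15],[0,0,0,-2.3,0,0.035,15]]]'

```text
time: 21.8
tool_pos: [0.5001, -0.0488, 0.0648]
ee_rot: [3.141, 0.016, 3.105]
wrist_force: [0.6, 1.7, -1.5]
width: 0.0276
```

Emit:
drive_tool --series '[[[0,0,0,-0.2,0,0,15],[0,0,0,-0.4,0,0,15],[0,0,0,-0.6,0,0.01,15],[0,0,0,-0.6,0,0.01,15]]]'

```text
time: 22.2
tool_pos: [0.5063, -0.0489, 0.0648]
ee_rot: [3.141, 0.016, 3.105]
wrist_force: [-0.2, 1.5, -2.1]
width: 0.0279
```

Emit:
drive_tool --series '[[[0,0,0,-0.1,0,0,15],[0,0,0,-0.2,0,0,15],[0,0,0,-0.3,0,0,15],[0,0,0,-0.3,0,0,15]]]'

```text
time: 22.6
tool_pos: [0.5093, -0.049, 0.0649]
ee_rot: [3.141, 0.016, 3.105]
wrist_force: [-0.4, 1.7, -0.1]
width: 0.0275
```

Run:
```python
from h import *
o=st(); s=snap('scene'); cv2.imwrite('pics/s14.png',cv2.resize(s['img'][190:250,290:390],None,fx=8,fy=8,interpolation=cv2.INTER_CUBIC))
```

```text
t 22.6 p [ 0.5093 -0.049   0.0649] rpy [179.97   0.91 177.89] F [-0.4  1.7 -0.1] w 0.0275 q [-0.21  0.06  1.68  0.    1.38 -1.74]
```

View pics/s14.png

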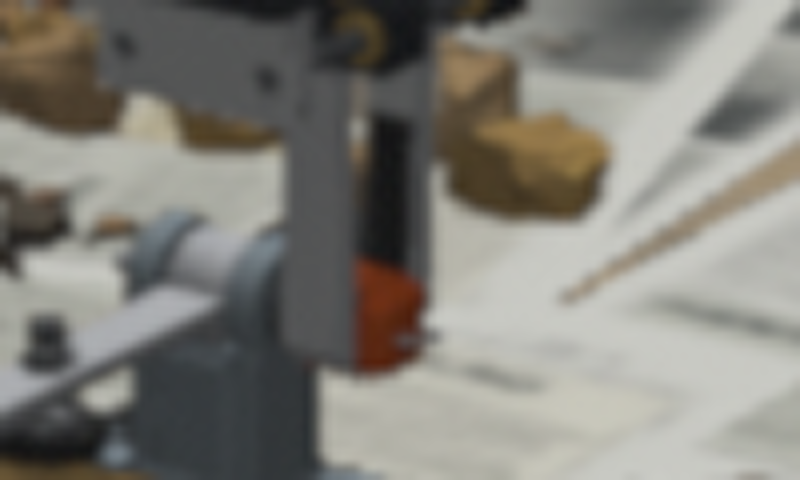

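Emit:
drive_tool --series '[[[0,0,0,-0.1,0,0,15],[0,0,0,-0.2,0,0,15],[0,0,0,-0.2,0,0,15]]]'

```text
time: 22.95
tool_pos: [0.5094, -0.0489, 0.0648]
ee_rot: [3.141, 0.011, 3.105]
wrist_force: [-6.6, 1.2, 2.1]
width: 0.0278
```

Emit:
drive_tool --series '[[[0,0,0,-0.2,0,0,15],[0,0,0,-0.3,0,0,15],[0,0,0,-0.3,0,0,15]]]'

```text
time: 23.25
tool_pos: [0.5095, -0.0489, 0.0648]
ee_rot: [3.141, 0.004, 3.104]
wrist_force: [-9.6, 1.9, 5.7]
width: 0.0278
```

Firm stop at x = 0.5095. Releasing and moving back clear.

Emit:
drive_tool --series '[[[0,0,0,0,0,0,15],[0,0,0,0,0,0,35],[0,0,0,0,0,0,45],[0,0,0,0,0,0,50],[0,0,0,0,0,0,50],[0,0,0,0,0,-2,50],[0,0,0,0,0,-5,50],[0,0,0,0,0,-9,50],[0,0,0,0,0,-13,50],[0,0,0,3,-4,-15,50],[0,0,0,6,-8,-15,50],[0,0,0,9,-12,-15,50],[0,0,0,12,-16,-15,50],[0,0,0,15,-20,-15,50],[0,0,0,15,-20,-15,50],[0,0,0,15,-20,-15,50]]]'

```text
time: 24.85
tool_pos: [0.351, -0.2441, 0.2141]
ee_rot: [3.141, 0.005, 3.101]
wrist_force: [0.6, 0.4, 0.2]
width: 0.0467
```

Run:
```python
from h import *
o=st(); s=snap('scene','s15f.png'); cv2.imwrite('pics/s15.png',cv2.resize(s['img'][180:300,230:390],None,fx=5,fy=5,interpolation=cv2.INTER_CUBIC))
t=snap('top','t15f.png'); cv2.imwrite('pics/t15.png',cv2.resize(t['img'][180:260,295:425],None,fx=6,fy=6,interpolation=cv2.INTER_CUBIC))
```

```text
t 24.85 p [ 0.351  -0.2441  0.2141] rpy [179.95   0.29 177.67] F [0.6 0.4 0.2] w 0.0467 q [-0.74 -0.19  1.62  0.    1.71 -2.27]
```

View pics/s15.png

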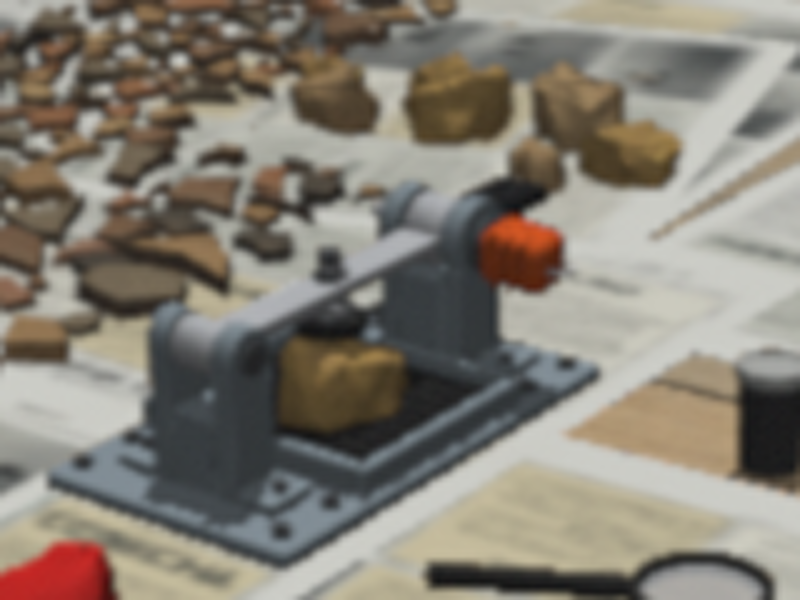

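View pics/t15.png

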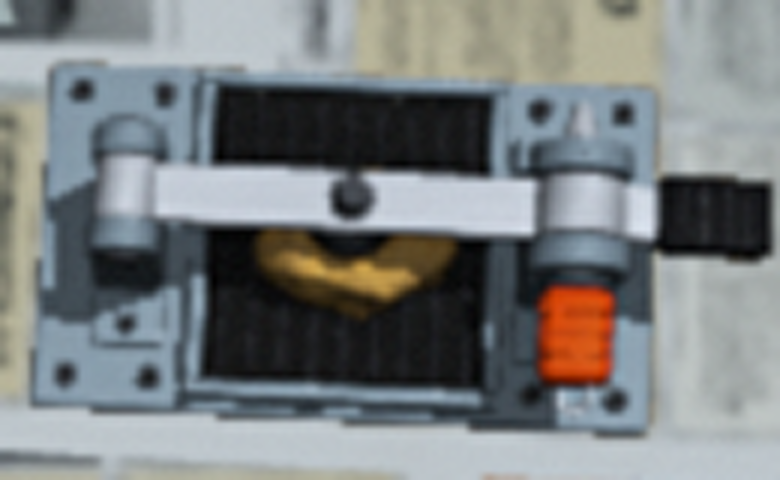

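View pics/t15f.png

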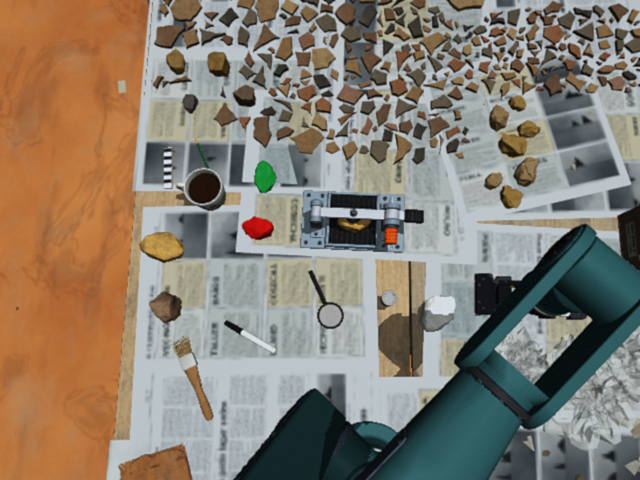

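Run:
```python
from h import *
t=snap('top'); P=lambda u,v,z:(plane(t,295+u/6,180+v/6,z)[:2]*1000).round(1)
print('nose',P(582,100,.075),'rear cheek rear top',P(582,140,.093),'front cheek front top',P(582,272,.085),'orange',P(578,287,.089),P(576,384,.089),P(576,384,.075))
print('lump near',P(357,318,.035),P(357,318,.02),'sides',P(255,250,.03),P(458,245,.03))
print('bed',P(218,88,.016),P(492,97,.016),P(484,385,.016),P(205,375,.016))
st()
```

```text
nose [597.5 -52.7] rear cheek rear top [576.7 -50.5] front cheek front top [528.5 -50.8] orange [521.9 -48.8] [485.6 -47.7] [488.4 -49.2]
lump near [521.5  30.3] [524.8  29.8] sides [549.4  69.9] [552.  -9.]
bed [619.   85.1] [616.  -23.7] [499.4 -19.8] [502.4  88.9]
t 25.0 p [ 0.3524 -0.2423  0.214 ] rpy [179.93   0.27 177.99] F [-0.2 -0.2  0.2] w 0.0471 q [-0.74 -0.19  1.62  0.    1.71 -2.27]
```

```bash
python3 -c "
from bench import robot
print(robot.close_job())"
```

```text
the job is handed in; nothing more can be done
None
```

The smaller flat yellow lump is clamped, the job is handed in at about 25 s of the 72 s limit, and the arm is clear of everything.

- **Lump:** it is in the bed under the pad, inside the kerb. It sits a few millimetres off centre: about 3 mm in y, and up to about 5 mm towards the robot in x, where the uneven outline and the bar limited what I could measure.
- **Bar:** it is fully down with the lug in the fork. It met its stop with the fingertips at 81 mm, the height expected for a level bar.
- **Pin:** it went in without noticeable force and stopped firmly at about 10 N. Its nose sticks out behind the rear cheek, and the nose and handle positions match a seated head to within 1–3 mm. I could not see the seating face directly.
- **Forces:** the highest reading at the wrist was about 12 N.
- **Bystanders:** in the last top view the others look unmoved. The film can and the lens were not re-measured.

The pin appeared to droop slightly in the grip, by an amount the picture and the depth reading disagreed on. I corrected for it with a small tilt before inserting.

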